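# Gauge a standoff barrel and put it back in stock

## Task

Stand the standoff barrel from the felt square upright on the step gauge's plate beside the step and let it go, then with your fingertips touch down first on the step's top and then on the barrel's top, to feel whether the barrel is lower than the step, level with it, or higher. Then stand it upright in its compartment of the stock tray: seen from the robot, lower goes left, level in the middle, higher right. Leave the two other loose barrels, the ones already in the tray and everything else on the bench where they are.

Things in the scene. Friction and masses are not known exactly. Their poses are not given: they have to be found in the camera images.
- felt: A square of thin grey felt on the bench, 90 x 90 mm, 1 mm thick (it does not lift what stands on it: the barrel's foot is level with the bench, z = 0). The barrel to be sorted stands on it, within 15 mm of its centre, nothing else does. Origin: the centre, at bench level.
- barrel_a: One of three loose wall standoff barrels: bare aluminium cylinders, 25 mm diameter, 35 to 70 g, standing upright, alike but for length: one is 40, one 45, one 50 mm long; which of barrel_a, _b, _c is which is not told and must be felt. One starts on the felt; the other two stand on the bare bench, over 60 mm from it: leave them. Origin: centre of the underside; z along the barrel, up.
- barrel_b: As barrel_a: same looks, another of the three lengths.
- barrel_c: As barrel_a: same looks, another of the three lengths.
- gauge: Step gauge, bare steel, fixed, yaw within 0.4: a plate 80 mm (its x) by 150 mm (its y), 8 mm thick, and on its +y end one step, a block 64 (x) by 42 mm (y, from +30 to +72 mm) rising 45 mm above the plate. The rest of the plate, y -75 to +30 mm, is free: a 40 mm barrel standing there ends 5 mm below the step's top, a 45 mm one level, a 50 mm one 5 mm above. Origin: centre of the underside; z up.
- step_top (a point): Centre of the gauge step's flat top, 53 mm above the bench. Axes as the gauge's.
- land (a point): The usual place for a barrel's foot: on the free part of the gauge's plate, on its upper face (8 mm above the bench), 40 mm from the step's upright face, so that a 27 mm gap is left between a barrel there and the step. Axes as the gauge's.
- tray: Stock tray, open, plain wood, fixed, yaw within 0.25: 132 mm (its x, away from the robot) by 249 mm (its y, to the left), 22 mm high, floor and walls 6 mm thick. Two dividers make three compartments in a row along y, each 120 (x) by 75 mm (y); seen from the robot, left to right: short, medium, long. One barrel of its length stands in the rear half of each; the front half is free. Origin: centre of the underside.
- slot_short (a point): Centre of the inner floor (6 mm above the bench) of the compartment for 40 mm barrels, the leftmost seen from the robot. Axes as the tray's: x runs away from the robot, y to the left. The free half is centred at x = -25 mm.
- slot_medium (a point): The same for the middle compartment, for 45 mm barrels.
- slot_long (a point): The same for the compartment for 50 mm barrels, the rightmost seen from the robot.
- stock_short: A 25 mm diameter aluminium standoff barrel, 40 mm long, already standing in the rear half (+x) of the tray's left (short) compartment, 30 mm from that compartment's centre. Loose. Origin: centre of the underside.
- stock_medium: A 25 mm diameter aluminium standoff barrel, 45 mm long, already standing in the rear half (+x) of the tray's middle (medium) compartment, 30 mm from that compartment's centre. Loose. Origin: centre of the underside.
- stock_long: A 25 mm diameter aluminium standoff barrel, 50 mm long, already standing in the rear half (+x) of the tray's right (long) compartment, 30 mm from that compartment's centre. Loose. Origin: centre of the underside.
- tape_roll: Bystander: a roll of paper framing tape lying flat, 84 mm across, 24 mm high, beyond the other things. Origin: centre of its underside.
- screwdriver: Bystander: a screwdriver with a wooden handle, 190 mm long, lying on the bench at the right of the bench. Origin: below the middle of it.
- glue: Bystander: a white glue bottle, 56 mm across, 150 mm high, standing beyond the tray. Origin: centre of its underside.
- screw_jar: Bystander: a small closed glass jar, 64 mm across, 75 mm high, at the right of the bench. Origin: centre of its underside.
Mind the look-alikes: they are no part of the job. What is shaped like the gauge but pink or purple is not meant.

How it is judged:
By the outcome, as a careful person would: the job done as asked, in the order asked, and still so for the second after the job is handed in, with the robot touching nothing.
It also fails if it takes over 72 s, if anything falls off the work surface, if the arm or the gripper's body presses on something with over 40 N, if the wrist force passes 120 N, or if a joint passes its speed limit or range.

## Robot

A 7-joint arm with a two-finger parallel gripper is mounted at the origin on the work surface. World frame = base frame: x ahead of the robot, y to its left, z up, the work surface at z = 0. Lengths are in m, angles in rad, forces in N, time in s.
With the tool pointing down it reaches from about 0.4 to 0.85 m from the base axis. Payload 4.5 kg.
Tool frame: the origin (TCP) lies on the mounting face of the last link; the fingertips stand 166 mm ahead of it and the grasp point (between the pads) lies 147 mm ahead of it; y points along the fingers, z is the direction in which the jaws open and shut, and the axes are right-handed (so a half turn about y gives the same grasp; the last joint's range is limited). The gripper opens to 88 mm and grips with 3 to 60 N. Pads are 18 mm wide; open, the fingers measure 123 mm over their backs; the gripper's body (75 mm by 187 mm) begins 45 mm behind the grasp point.
Start: joints at [1.164, 0.689, -0.195, 1.565, 0.157, 0.902, -0.215], TCP at [0.267, -0.565, 0.405] pointing down, gripper open.
Joint ranges: [-3.01, 3.01], [-0.46, 2.08], [-1.47, 1.51], [0.13, 2.56], [-1, 4.14], [0.04, 2.09], [-2.66, 2.66]. Speed limits (rad/s): [2.57, 2.57, 3.14, 3.14, 3.14, 3.14, 3.14].

## Interface

Orientations are given as a unit quaternion [x, y, z, w].
In Python, from plant import r gives the robot as it stands.
- The arm moves only by the tool arm_command, never from a script. Its argument "deltas" is a list of rows, each an object of numbers: "dx", "dy", "dz": the shift along the tool's x, y, z each as a share of 1000 mm, from -1 to 1; "wx", "wy", "wz": the turn, a rotation vector about the tool's x, y, z each as a share of 45 degrees, from -1 to 1. In form: [{"dx": .., "dy": .., "dz": .., "wx": .., "wy": .., "wz": ..}, ...]. A call has exactly 5 rows; each row is the pose to reach, as a shift and turn from the pose commanded when the call began, along the tool's axes at that moment; what a row does not reach only later rows make up. A row lasts 1/10 s, in which the tool goes at most 50 mm and 8.59 degrees, less where a joint would pass 70% of its speed; a pose out of reach is approached as far as the arm can. A call with a number of a shift or a turn outside -1 to 1 is refused whole. A call with a gripper value outside its range is refused whole. "claw" is the opening, from -1 (shut) to 1 (fully open), set as the call begins (left out, the last holds). The fingers move at their own pace and stop on an object; "grip_force" is the grip in N (left out, the last holds). Time passes only in rows, so rows that repeat a pose let the fingers close, or fill a call up. It gives the time, the measured TCP pose, the force and the opening at its end, in the units of the state.
- r.get_state(): the state, without advancing time (a new reading comes with each control period).
- r.snapshot(name): name is "side" or "top"; returns the picture (384x512x3 uint8, red, green, blue); there is no depth.
- r.get_calibration(name): a dict with "vertical_fov" (degrees; the focal length in pixels is half the picture's height over the tangent of half this angle, whatever the lens; pixels are square), "cx", "cy" (the principal point, pixels), "k1" (the pictures are not rectified: a ray, as slopes to the right and down, at radius r is drawn at 1 + k1 r^2 times it, then the intrinsics apply), "R" (3x3) and "t" (3): a world point X has camera coordinates R X + t. Camera axes: x right, y down, z forward; pixel columns grow to the right and rows downward; lengths in m; the calibration is good to about 2 mm. A picture is of the moment at which its call begins. get_calibration takes no time and is no camera call.
- r.finish_job(): hands the job in, once; it reports no verdict.
The state is a dict: "clock": time; "q": joint angles; "qd": joint speeds; "joint_torque": joint torques, N m; "tool_pos": TCP position; "eef_rot": TCP orientation; "contact_force": force on the tool from outside, world axes, zero at the start; "moment": the same for the moment, N m; "opening": opening from 0.0 (shut) to 1.0 (fully open).
Only numpy, scipy, OpenCV 4.12 (cv2) and the standard library are available. Lean on these libraries where they do the work, as an engineer would, in place of code of your own. Each camera call takes 0.05 s, during which the arm holds its last target.

## Working session

There is one attempt and no reset: what is moved stays moved. The work goes in short steps, Python scripts to look and compute and a tool call to move; the robot and the scene stay as the last step left them, time stands still between calls to the robot, and variables do not carry over. Pictures are saved under pics/ and viewed, and the job is handed in when it is done.

Besides the shell and the picture viewer there is one more tool, called as name(argument=value, ...), one argument or row to a line, values as JSON. arm_command: Moves the arm, as the interface text tells. Shift numbers are shares of 1000 mm and turn numbers shares of 45 degrees, none past 1 either way. Its arguments: {"type":"object","properties":{"deltas":{"type":"array","items":{"type":"object","properties":{"dx":{"type":"number","minimum":-1,"maximum":1},"dy":{"type":"number","minimum":-1,"maximum":1},"dz":{"type":"number","minimum":-1,"maximum":1},"wx":{"type":"number","minimum":-1,"maximum":1},"wy":{"type":"number","minimum":-1,"maximum":1},"wz":{"type":"number","minimum":-1,"maximum":1}}}},"claw":{"type":"number"},"grip_force":{"type":"number"}},"required":["deltas"]}

```bash
ls; mkdir -p pics; python3 - <<'E'
from plant import r
import cv2,json
s=r.get_state();print(s)
for n in("side","top"):
    im=r.snapshot(n);cv2.imwrite(f"pics/{n}0.png",im[:,:,::-1]);c=r.get_calibration(n);print(n,c)
E
```

```text
pics
{'clock': 0.0, 'q': array([ 1.16379221,  0.6899734 , -0.19452567,  1.56633986,  0.15731176,
        0.90248571, -0.21509721]), 'qd': array([ 0.00336924,  0.00016571, -0.00111531,  0.00114931,  0.00226879,
       -0.00095901, -0.00173748]), 'joint_torque': array([-2.08906577e-04, -5.27563047e+01, -1.26704659e+00, -1.53429759e+01,
       -5.26666758e-02,  6.51413837e-03,  1.59707452e-04]), 'tool_pos': array([ 0.26650623, -0.56497026,  0.40391777]), 'eef_rot': array([-0.15481004,  0.69060681, -0.68937991,  0.15443905]), 'contact_force': array([-0.47487205, -0.55801272,  0.44074175]), 'moment': array([ 0.03068083, -0.04304017,  0.05201751]), 'opening': 1.0002249683515008}
side {'vertical_fov': 52.395229361636915, 'cx': 256.12404502038424, 'cy': 188.90910448285143, 'k1': -0.034920448844887465, 'R': array([[-0.97945172, -0.20166592, -0.00227794],
       [-0.14218148,  0.69846992, -0.70137308],
       [ 0.14303413, -0.68663718, -0.71279072]]), 't': array([0.46292532, 0.19040836, 1.01012967])}
top {'vertical_fov': 54.290452303631916, 'cx': 258.22454472085815, 'cy': 184.7836346958332, 'k1': -0.047462476251580135, 'R': array([[ 0.01494434, -0.99977041,  0.01535584],
       [-0.99227089, -0.01672081, -0.12295888],
       [ 0.12318741, -0.01339962, -0.99229296]]), 't': array([-0.08455036,  0.49100431,  1.18761508])}
```

View pics/side0.png

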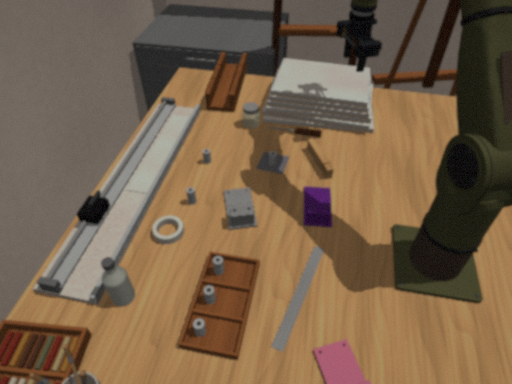

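View pics/top0.png

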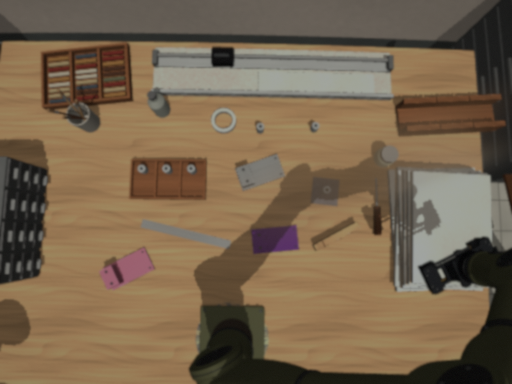

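```bash
cat > h.py <<'E'
import numpy as np,cv2,glob
from plant import r
C={n:r.get_calibration(n) for n in("side","top")}
def K(n):
    c=C[n];f=192/np.tan(np.radians(c['vertical_fov'])/2)
    return np.array([[f,0,c['cx']],[0,f,c['cy']],[0,0,1.]]),np.array([c['k1'],0,0,0.])
def proj(n,X):
    k,d=K(n);c=C[n];return cv2.projectPoints(np.array(X,float).reshape(-1,1,3),cv2.Rodrigues(c['R'])[0],c['t'],k,d)[0].reshape(-1,2)
def unproj(n,uv,z):
    k,d=K(n);c=C[n];uv=np.array(uv,float).reshape(-1,1,2)
    p=cv2.undistortPoints(uv,k,d).reshape(-1,2);p=np.c_[p,np.ones(len(p))]@c['R']
    o=-c['R'].T@c['t'];return o+p*((z-o[2])/p[:,2])[:,None]
def crop(src,u0,v0,u1,v1,s,out):
    im=cv2.imread(src)[v0:v1,u0:u1];cv2.imwrite(out,cv2.resize(im,None,fx=s,fy=s,interpolation=cv2.INTER_CUBIC))
E
python3 - <<'E'
from h import *
crop('pics/top0.png',225,110,355,210,6,'pics/a.png')
crop('pics/top0.png',120,145,220,210,7,'pics/b.png')
crop('pics/side0.png',175,140,305,240,6,'pics/c.png')
crop('pics/side0.png',170,240,270,360,5,'pics/d.png')
E
```

```text
(no output)
```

View pics/a.png

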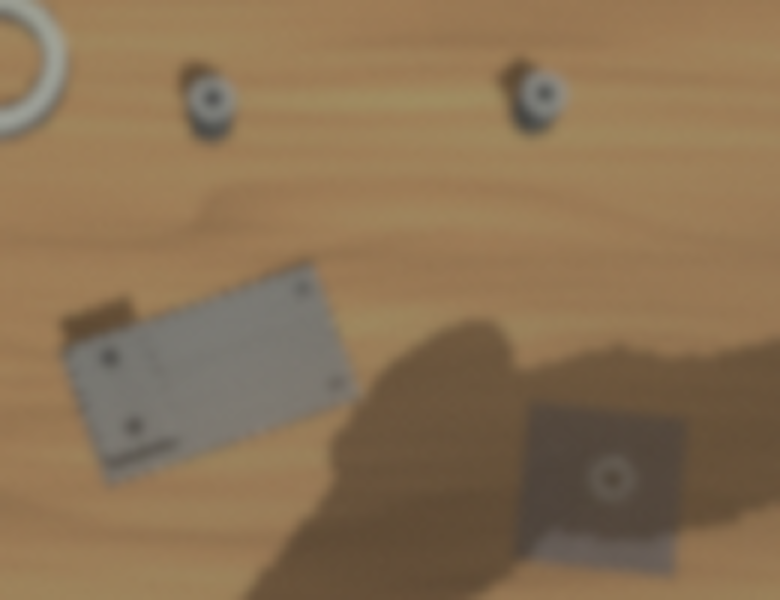

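View pics/b.png

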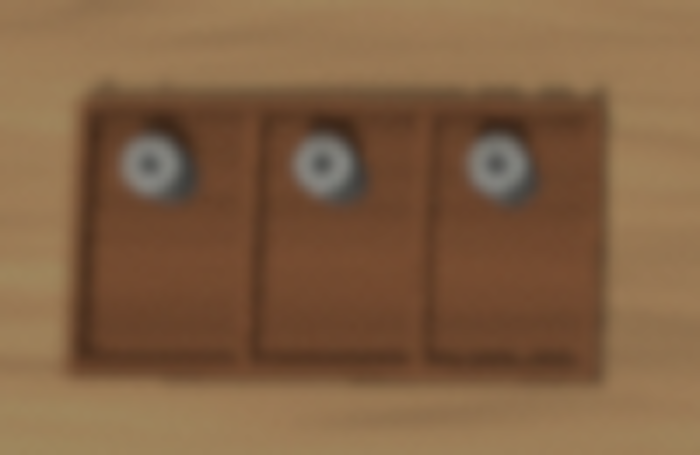

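View pics/c.png

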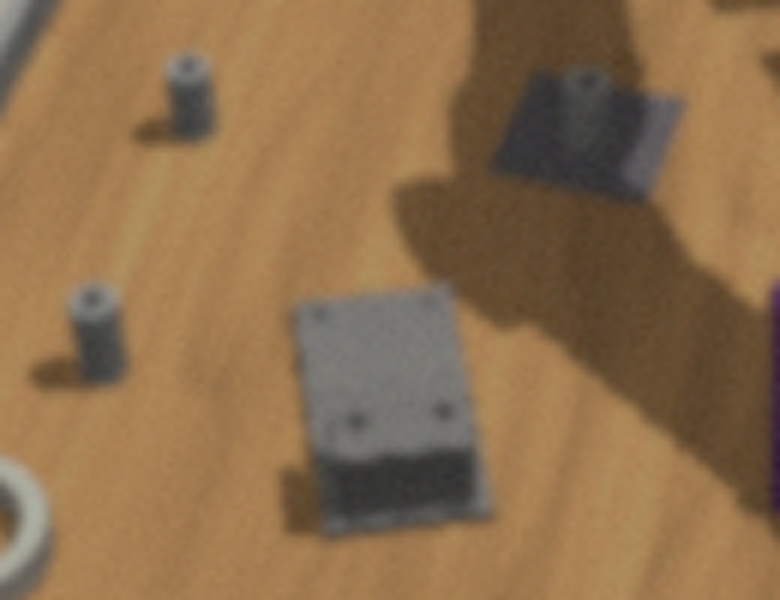

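View pics/d.png

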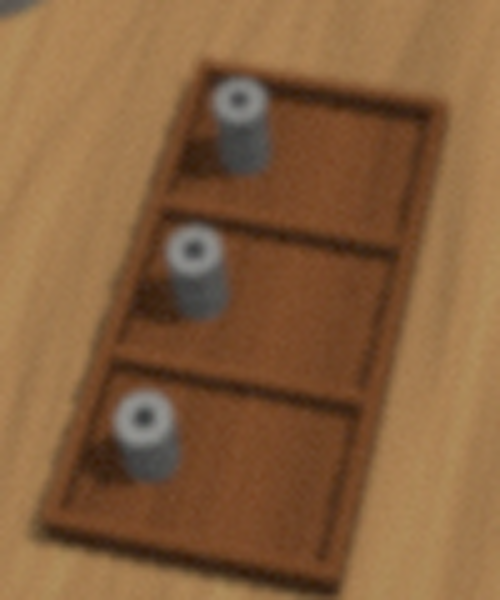

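```bash
cat > gm.py <<'E'
from h import *
def gpose(x,y,yaw,pts):
    c,s=np.cos(yaw),np.sin(yaw);P=np.array(pts,float);return np.c_[x+c*P[:,0]-s*P[:,1],y+s*P[:,0]+c*P[:,1],P[:,2]]
plate=[(sx*.04,sy*.075,.008) for sx,sy in((1,1),(1,-1),(-1,-1),(-1,1))]
step=[(.032,.072,.053),(.032,.03,.053),(-.032,.03,.053),(-.032,.072,.053)]
foot=[(.032,.072,.008),(.032,.03,.008),(-.032,.03,.008),(-.032,.072,.008)]
E
python3 - <<'E'
from gm import *
from scipy.optimize import least_squares
for n in C: print(n,-C[n]['R'].T@C[n]['t'])
t=lambda l:[(225+a/6,110+b/6) for a,b in l]
s=lambda l:[(175+a/6,140+b/6) for a,b in l]
pc=unproj('top',t([(315,262),(358,400),(108,488),(65,345)]),.008);print(pc)
print('felt',unproj('top',t([(530,403),(687,417),(672,575),(520,558)]),0).round(4).tolist())
print('barrel', [unproj('top',t([(613,480)]),z).round(4).tolist() for z in(.04,.045,.05)])
print('barrel side', [unproj('side',s([(587,79)]),z).round(4).tolist() for z in(.04,.045,.05)])
print('others',unproj('top',t([(212,99),(544,94)]),.045))
b=lambda l:[(120+a/7,145+q/7) for a,q in l]
tc=unproj('top',b([(84,98),(607,97),(600,380),(72,375)]),.022);print('tray',tc)
print('stock',[unproj('top',b([p]),z)[0].round(4) for p,z in(((151,163),.046),((324,163),.051),((497,163),.056))])
d=lambda l:[(170+a/5,240+q/5) for a,q in l]
print('stock side',[unproj('side',d([p]),z)[0].round(4) for p,z in(((145,417),.046),((194,250),.051),((239,100),.056))])
print('tray side',unproj('side',d([(45,525),(205,67),(445,100),(340,580)]),.022))
f=lambda p:np.r_[(proj('top',gpose(*p,plate))-np.array(t([(65,345),(315,262),(358,400),(108,488)]))).ravel()]
q=least_squares(f,[.58,.06,.25]);print('gauge',q.x,q.fun.round(1))
for nm,(u0,v0,u1,v1,k) in{'top':(225,110,355,210,6),'side':(175,140,305,240,6)}.items():
    im=cv2.resize(cv2.imread(f'pics/{nm}0.png')[v0:v1,u0:u1],None,fx=k,fy=k,interpolation=cv2.INTER_CUBIC)
    for P,col in((plate,(0,255,0)),(step,(0,0,255)),(foot,(255,0,0))):
        uv=((proj(nm,gpose(*q.x,P))-[u0,v0]+.5)*k-.5).astype(int)
        cv2.polylines(im,[uv],True,col,1)
    cv2.imwrite(f'pics/ov_{nm}.png',im)
E
```

```text
side [0.33600253 0.65395434 0.85461287]
top [ 0.3421736  -0.06040737  1.24013376]
[[ 0.60139757 -0.14013397  0.008     ]
 [ 0.52384696 -0.16467116  0.008     ]
 [ 0.4724648  -0.02702637  0.008     ]
 [ 0.55191467 -0.00155531  0.008     ]]
felt [[0.525, -0.2618, 0.0], [0.5186, -0.3501, 0.0], [0.4299, -0.3407, 0.0], [0.438, -0.2559, 0.0]]
barrel [[[0.4779, -0.3001, 0.04]], [[0.4773, -0.2991, 0.045]], [[0.4768, -0.2981, 0.05]]]
barrel side [[[0.4793, -0.2996, 0.04]], [[0.4784, -0.2938, 0.045]], [[0.4776, -0.2879, 0.05]]]
others [[ 0.68348817 -0.08058822  0.045     ]
 [ 0.6900645  -0.26294951  0.045     ]]
tray [[0.57229606 0.3419654  0.022     ]
 [0.57681743 0.09458001 0.022     ]
 [0.44289924 0.09354689 0.022     ]
 [0.44100973 0.34011957 0.022     ]]
stock [array([0.5378, 0.3012, 0.046 ]), array([0.5383, 0.2199, 0.051 ]), array([0.5388, 0.1395, 0.056 ])]
stock side [array([0.5373, 0.3027, 0.046 ]), array([0.5383, 0.2223, 0.051 ]), array([0.5388, 0.1415, 0.056 ])]
tray side [[0.57092715 0.34837264 0.022     ]
 [0.57005163 0.10361299 0.022     ]
 [0.44481738 0.098633   0.022     ]
 [0.44062887 0.34537861 0.022     ]]
gauge [ 0.53739392 -0.08335451  0.34067881] [-0.7  0.5  0.2  0.4  0.8 -0.3 -0.3 -0.7]
```

View pics/ov_top.png

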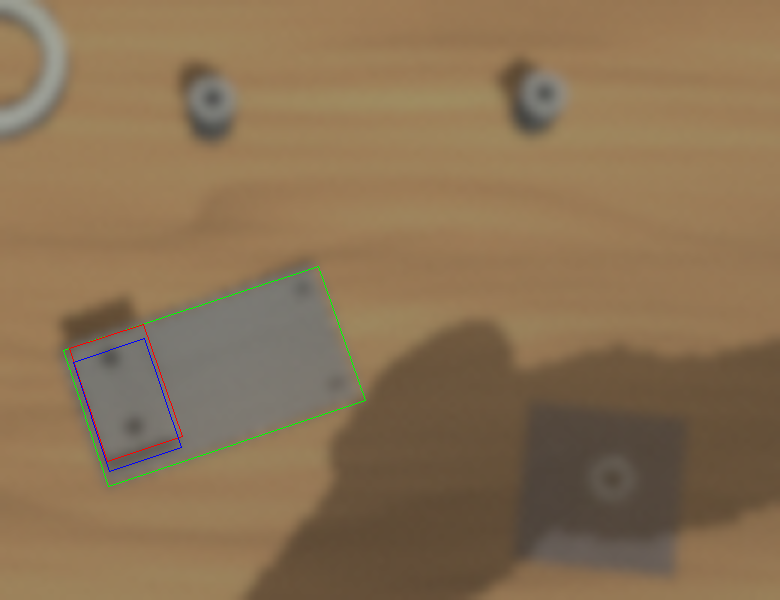

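View pics/ov_side.png

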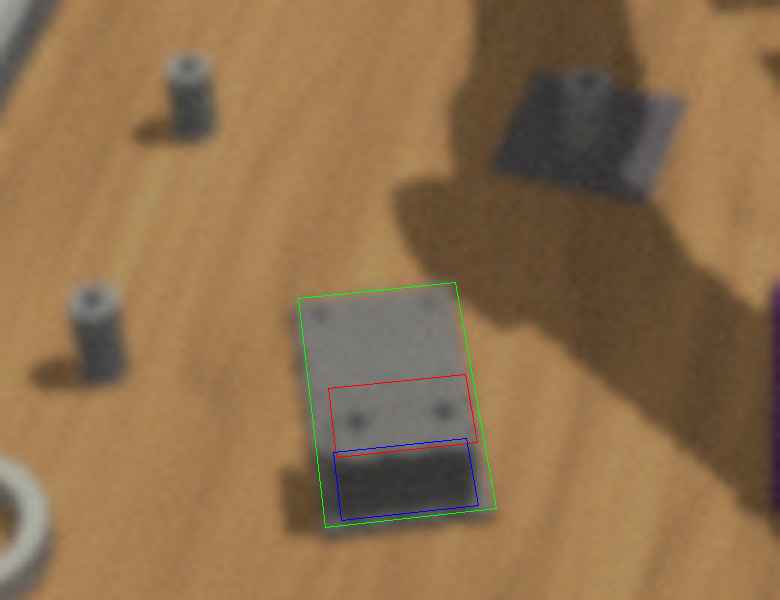

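```bash
cat > plan.py <<'E'
from plant import r
import numpy as np,sys
from scipy.spatial.transform import Rotation as Rt
def go(x,y,z,jaw=None,off=.147):
    "grasp point target (off=.166: tips), jaw angle in world (mod pi), pointing down"
    s=r.get_state();R=Rt.from_quat(s['eef_rot']);M=R.as_matrix()
    cur=np.degrees(np.arctan2(M[1,2],M[0,2]))
    print('t %.2f'%s['clock'],'tcp',s['tool_pos'].round(4),'F',s['contact_force'].round(1),'open %.3f'%s['opening'],'jaw %.1f'%cur,'down',M[:,1].round(3))
    print('q',s['q'].round(2))
    if jaw is None: jaw=cur
    else:
        jaw=cur+(jaw-cur+90)%180-90
    a=np.radians(jaw);zz=np.array([np.cos(a),np.sin(a),0]);yy=np.array([0,0,-1.]);xx=np.cross(yy,zz)
    T=np.c_[xx,yy,zz];tcp=np.array([x,y,z+off])
    d=M.T@(tcp-s['tool_pos']);w=Rt.from_matrix(M.T@T).as_rotvec()/np.radians(45)
    print('d',d.round(4),'w',w.round(4),'dist %.3f'%np.linalg.norm(d))
if __name__=='__main__':
    a=[float(v) for v in sys.argv[1:]];go(*a[:3],*(a[3:]))
E
python3 plan.py .479 -.298 .12 19
```

```text
t 0.10 tcp [ 0.2665 -0.565   0.404 ] F [-0.7  0.1 -0.2] open 1.000 jaw -64.7 down [-0.001  0.001 -1.   ]
q [ 1.16  0.69 -0.19  1.57  0.16  0.9  -0.22]
d [-0.3061  0.1372 -0.1506] w [ 1.8000e-03 -1.8609e+00 -1.4000e-03] dist 0.368
```

arm_command(
  deltas=[
    {"dx": -0.306, "dy": 0.137, "dz": -0.151, "wy": -0.95},
    {"dx": -0.306, "dy": 0.137, "dz": -0.151, "wy": -0.95},
    {"dx": -0.306, "dy": 0.137, "dz": -0.151, "wy": -0.95},
    {"dx": -0.306, "dy": 0.137, "dz": -0.151, "wy": -0.95},
    {"dx": -0.306, "dy": 0.137, "dz": -0.151, "wy": -0.95},
  ],
  claw=1,
)

```text
invalid input at $.deltas[0]: expected keys dx, dy, dz, wx, wy, wz
```

```bash
python3 plan.py .479 -.298 .12 19
```

```text
t 0.10 tcp [ 0.2665 -0.565   0.404 ] F [-0.7  0.1 -0.2] open 1.000 jaw -64.7 down [-0.001  0.001 -1.   ]
q [ 1.16  0.69 -0.19  1.57  0.16  0.9  -0.22]
d [-0.3061  0.1372 -0.1506] w [ 1.8000e-03 -1.8609e+00 -1.4000e-03] dist 0.368
```

arm_command(
  deltas=[
    {"dx": -0.306, "dy": 0.137, "dz": -0.151, "wx": 0, "wy": -0.95, "wz": 0},
    {"dx": -0.306, "dy": 0.137, "dz": -0.151, "wx": 0, "wy": -0.95, "wz": 0},
    {"dx": -0.306, "dy": 0.137, "dz": -0.151, "wx": 0, "wy": -0.95, "wz": 0},
    {"dx": -0.306, "dy": 0.137, "dz": -0.151, "wx": 0, "wy": -0.95, "wz": 0},
    {"dx": -0.306, "dy": 0.137, "dz": -0.151, "wx": 0, "wy": -0.95, "wz": 0},
  ],
  claw=1,
)

```text
clock: 0.6
tool_pos: [0.4117, -0.3822, 0.3108]
eef_rot: [-0.397, 0.585, -0.585, 0.397]
contact_force: [0.6, -1.1, -0.1]
opening: 0.999
```

```bash
python3 plan.py .479 -.298 .12 19
```

```text
t 0.60 tcp [ 0.4117 -0.3822  0.3108] F [ 0.6 -1.1 -0.1] open 0.999 jaw -21.7 down [ 0.  0. -1.]
q [ 0.86  0.75 -0.32  1.84  0.39  0.61 -0.08]
d [-0.103   0.0438  0.0314] w [-0.000e+00 -9.038e-01 -4.000e-04] dist 0.116
```

arm_command(
  deltas=[
    {"dx": -0.103, "dy": 0.044, "dz": 0.031, "wx": 0, "wy": -0.9, "wz": 0},
    {"dx": -0.103, "dy": 0.044, "dz": 0.031, "wx": 0, "wy": -0.9, "wz": 0},
    {"dx": -0.103, "dy": 0.044, "dz": 0.031, "wx": 0, "wy": -0.9, "wz": 0},
    {"dx": -0.103, "dy": 0.044, "dz": 0.031, "wx": 0, "wy": -0.9, "wz": 0},
    {"dx": -0.103, "dy": 0.044, "dz": 0.031, "wx": 0, "wy": -0.9, "wz": 0},
  ],
)

```text
clock: 1.1
tool_pos: [0.4788, -0.2987, 0.2668]
eef_rot: [-0.575, 0.411, -0.41, 0.575]
contact_force: [0.2, -0.7, 0.9]
opening: 0.999
```

```bash
python3 plan.py .479 -.298 .031 19; python3 - <<'E'
from h import *
for n in C: cv2.imwrite(f'pics/{n}1.png',r.snapshot(n)[:,:,::-1])
crop('pics/top1.png',235,130,385,240,5,'pics/e.png')
crop('pics/side1.png',200,90,330,190,6,'pics/f.png')
E
```

```text
t 1.10 tcp [ 0.4788 -0.2987  0.2668] F [ 0.2 -0.7  0.9] open 0.999 jaw 18.9 down [-0.001  0.001 -1.   ]
q [ 0.74  0.84 -0.45  1.85  0.62  0.59  0.22]
d [-0.0005  0.0888  0.0005] w [ 0.0009 -0.0014 -0.0015] dist 0.089
```

View pics/e.png

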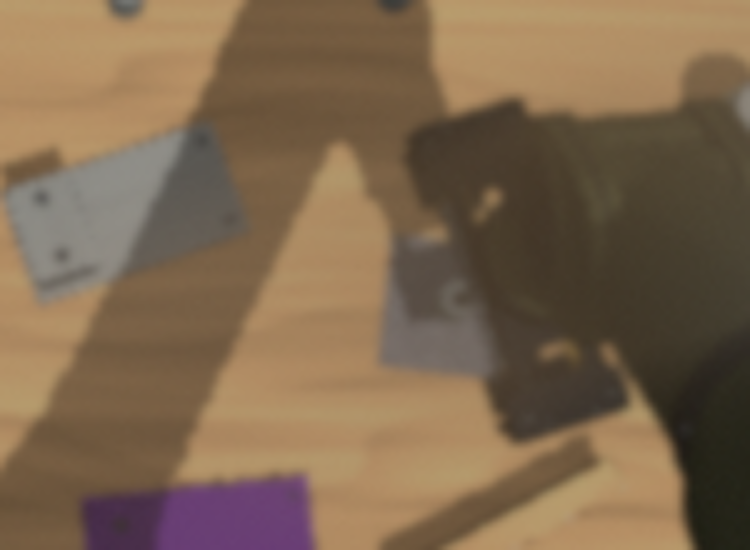

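View pics/f.png

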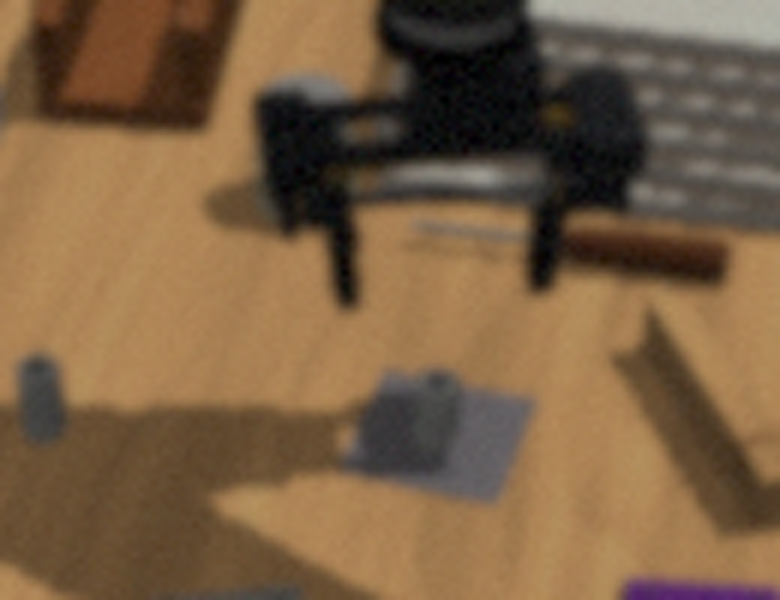

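arm_command(
  deltas=[
    {"dx": 0, "dy": 0.03, "dz": 0, "wx": 0, "wy": 0, "wz": 0},
    {"dx": 0, "dy": 0.06, "dz": 0, "wx": 0, "wy": 0, "wz": 0},
    {"dx": 0, "dy": 0.08, "dz": 0, "wx": 0, "wy": 0, "wz": 0},
    {"dx": 0, "dy": 0.089, "dz": 0, "wx": 0, "wy": 0, "wz": 0},
    {"dx": 0, "dy": 0.089, "dz": 0, "wx": 0, "wy": 0, "wz": 0},
  ],
)

```text
clock: 1.7
tool_pos: [0.478, -0.2996, 0.1777]
eef_rot: [0.574, -0.414, 0.413, -0.573]
contact_force: [-0.3, -0.4, 0.5]
opening: 1.0
```

arm_command(
  deltas=[
    {"dx": 0, "dy": 0, "dz": 0, "wx": 0, "wy": 0, "wz": 0},
    {"dx": 0, "dy": 0, "dz": 0, "wx": 0, "wy": 0, "wz": 0},
    {"dx": 0, "dy": 0, "dz": 0, "wx": 0, "wy": 0, "wz": 0},
    {"dx": 0, "dy": 0, "dz": 0, "wx": 0, "wy": 0, "wz": 0},
    {"dx": 0, "dy": 0, "dz": 0, "wx": 0, "wy": 0, "wz": 0},
  ],
  claw=-1,
  grip_force=15,
)

```text
clock: 2.2
tool_pos: [0.4784, -0.2999, 0.179]
eef_rot: [-0.574, 0.413, -0.413, 0.574]
contact_force: [-0.4, -0.6, 0.2]
opening: 0.568
```

arm_command(
  deltas=[
    {"dx": 0, "dy": 0, "dz": 0, "wx": 0, "wy": 0, "wz": 0},
    {"dx": 0, "dy": 0, "dz": 0, "wx": 0, "wy": 0, "wz": 0},
    {"dx": 0, "dy": 0, "dz": 0, "wx": 0, "wy": 0, "wz": 0},
    {"dx": 0, "dy": 0, "dz": 0, "wx": 0, "wy": 0, "wz": 0},
    {"dx": 0, "dy": 0, "dz": 0, "wx": 0, "wy": 0, "wz": 0},
  ],
)

```text
clock: 2.7
tool_pos: [0.4784, -0.2997, 0.1786]
eef_rot: [-0.574, 0.413, -0.413, 0.574]
contact_force: [0.1, -1.1, -0.2]
opening: 0.278
```

```bash
python3 plan.py .542 -.0916 .12 19; python3 - <<'E'
from h import *
for n in C: cv2.imwrite(f'pics/{n}2.png',r.snapshot(n)[:,:,::-1])
crop('pics/side2.png',200,90,330,190,6,'pics/g.png')
E
```

```text
t 2.70 tcp [ 0.4784 -0.2997  0.1786] F [ 0.1 -1.1 -0.2] open 0.278 jaw 18.5 down [ 0. -0. -1.]
q [ 0.67  0.98 -0.32  1.87  0.72  0.41  0.12]
d [-0.1771 -0.0884  0.1264] w [-0.0001 -0.0108  0.0001] dist 0.235
```

View pics/g.png

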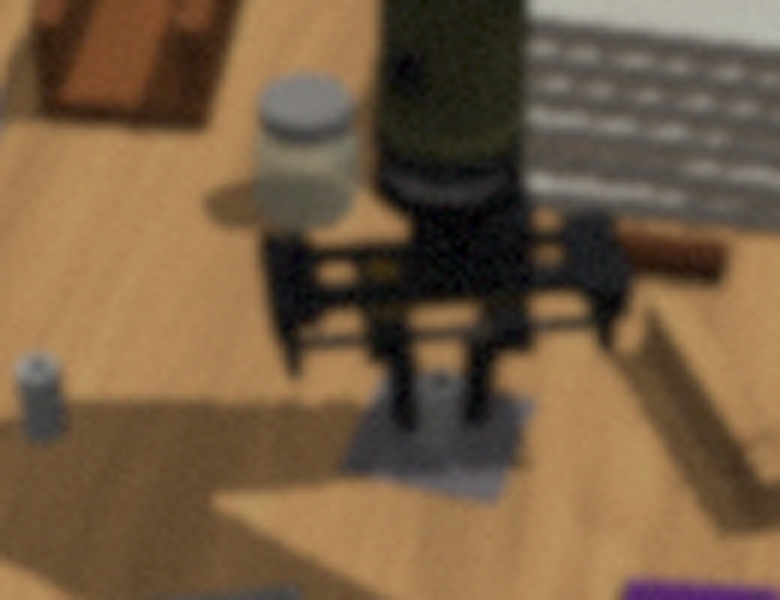

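arm_command(
  deltas=[
    {"dx": 0, "dy": 0, "dz": 0, "wx": 0, "wy": 0, "wz": 0},
    {"dx": 0, "dy": 0, "dz": 0, "wx": 0, "wy": 0, "wz": 0},
    {"dx": 0, "dy": 0, "dz": 0, "wx": 0, "wy": 0, "wz": 0},
    {"dx": 0, "dy": -0.001, "dz": 0, "wx": 0, "wy": 0, "wz": 0},
    {"dx": 0, "dy": -0.003, "dz": 0, "wx": 0, "wy": 0, "wz": 0},
  ],
  grip_force=20,
)

```text
clock: 3.3
tool_pos: [0.4782, -0.2998, 0.1815]
eef_rot: [0.574, -0.413, 0.413, -0.574]
contact_force: [0.1, -0.0, -1.2]
opening: 0.276
```

```bash
python3 plan.py .542 -.0916 .12 19
```

```text
t 3.30 tcp [ 0.4782 -0.2998  0.1815] F [ 0.1 -0.  -1.2] open 0.276 jaw 18.5 down [-0.001  0.    -1.   ]
q [ 0.67  0.97 -0.33  1.87  0.72  0.42  0.13]
d [-0.1772 -0.0855  0.1265] w [ 0.0006 -0.011  -0.0002] dist 0.234
```

arm_command(
  deltas=[
    {"dx": 0, "dy": -0.02, "dz": 0, "wx": 0, "wy": 0, "wz": 0},
    {"dx": 0, "dy": -0.045, "dz": 0, "wx": 0, "wy": 0, "wz": 0},
    {"dx": -0.02, "dy": -0.07, "dz": 0.015, "wx": 0, "wy": 0, "wz": 0},
    {"dx": -0.05, "dy": -0.085, "dz": 0.036, "wx": 0, "wy": 0, "wz": 0},
    {"dx": -0.08, "dy": -0.085, "dz": 0.057, "wx": 0, "wy": 0, "wz": 0},
  ],
)

```text
clock: 3.8
tool_pos: [0.5078, -0.2055, 0.2688]
eef_rot: [-0.573, 0.412, -0.415, 0.574]
contact_force: [0.5, 0.3, -0.4]
opening: 0.277
```

arm_command(
  deltas=[
    {"dx": -0.03, "dy": 0, "dz": 0.021, "wx": 0, "wy": -0.01, "wz": 0},
    {"dx": -0.06, "dy": 0, "dz": 0.043, "wx": 0, "wy": -0.01, "wz": 0},
    {"dx": -0.085, "dy": 0, "dz": 0.061, "wx": 0, "wy": -0.01, "wz": 0},
    {"dx": -0.097, "dy": 0, "dz": 0.069, "wx": 0, "wy": -0.01, "wz": 0},
    {"dx": -0.097, "dy": 0, "dz": 0.069, "wx": 0, "wy": -0.01, "wz": 0},
  ],
)

```text
clock: 4.3
tool_pos: [0.5421, -0.0898, 0.2668]
eef_rot: [-0.576, 0.41, -0.41, 0.577]
contact_force: [-0.3, -0.0, -0.0]
opening: 0.276
```

```bash
python3 plan.py .542 -.0916 .0606 19; python3 - <<'E'
from h import *
for n in C: cv2.imwrite(f'pics/{n}3.png',r.snapshot(n)[:,:,::-1])
crop('pics/side3.png',175,100,305,240,5,'pics/g3.png')
crop('pics/top3.png',225,110,355,210,6,'pics/t3.png')
E
```

```text
t 4.30 tcp [ 0.5421 -0.0898  0.2668] F [-0.3 -0.  -0. ] open 0.276 jaw 19.2 down [ 0.001  0.001 -1.   ]
q [ 0.31  0.82 -0.39  1.9   0.58  0.53 -0.14]
d [ 0.0017  0.0592 -0.0008] w [-0.0013  0.004  -0.001 ] dist 0.059
```

View pics/g3.png

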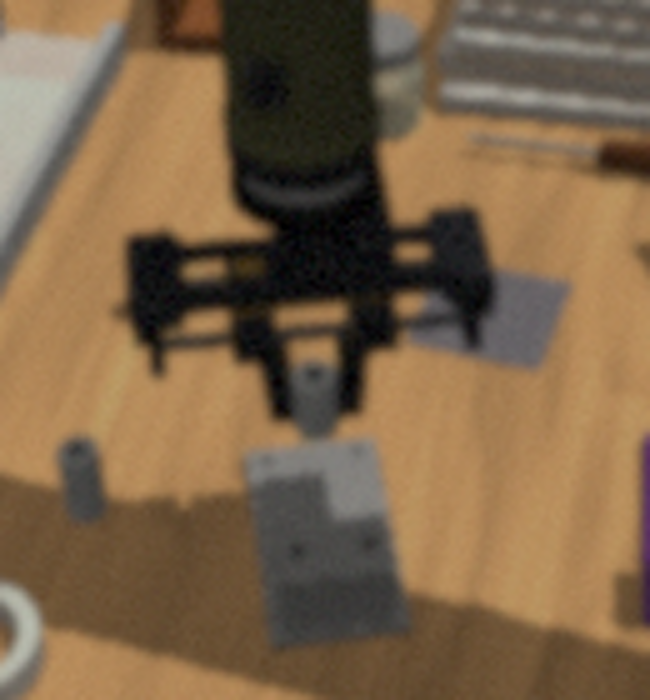

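View pics/t3.png

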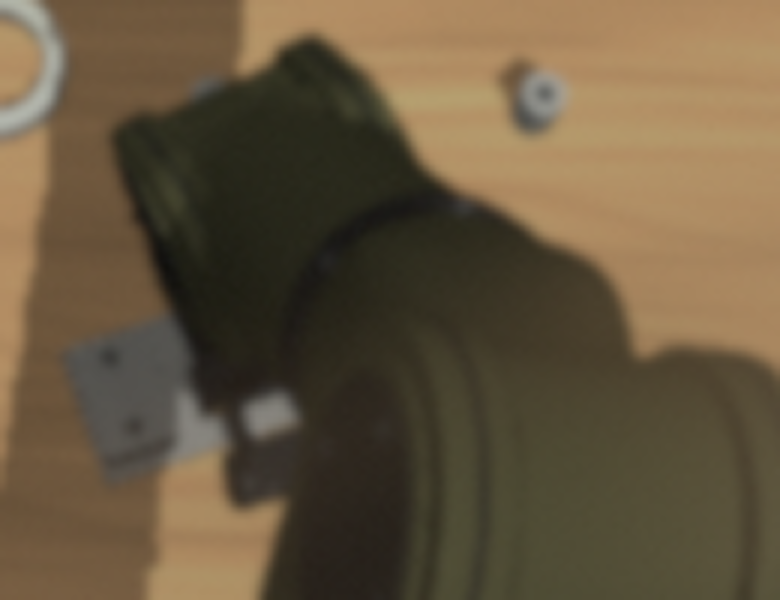

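arm_command(
  deltas=[
    {"dx": 0.002, "dy": 0.025, "dz": -0.001, "wx": 0, "wy": 0, "wz": 0},
    {"dx": 0.002, "dy": 0.05, "dz": -0.001, "wx": 0, "wy": 0, "wz": 0},
    {"dx": 0.002, "dy": 0.068, "dz": -0.001, "wx": 0, "wy": 0, "wz": 0},
    {"dx": 0.002, "dy": 0.078, "dz": -0.001, "wx": 0, "wy": 0, "wz": 0},
    {"dx": 0.002, "dy": 0.078, "dz": -0.001, "wx": 0, "wy": 0, "wz": 0},
  ],
)

```text
clock: 4.9
tool_pos: [0.5406, -0.096, 0.1876]
eef_rot: [0.576, -0.412, 0.411, -0.574]
contact_force: [-0.7, 0.3, -1.4]
opening: 0.278
```

```bash
python3 plan.py .542 -.0916 .0396 19
```

```text
t 4.90 tcp [ 0.5406 -0.096   0.1876] F [-0.7  0.3 -1.4] open 0.278 jaw 18.8 down [-0.002 -0.002 -1.   ]
q [ 0.25  0.95 -0.27  1.92  0.67  0.37 -0.22]
d [-0.0037  0.001   0.0027] w [ 0.0035 -0.004   0.0009] dist 0.005
```

arm_command(
  deltas=[
    {"dx": 0, "dy": 0, "dz": 0, "wx": 0, "wy": 0, "wz": 0},
    {"dx": 0, "dy": 0, "dz": 0, "wx": 0, "wy": 0, "wz": 0},
    {"dx": 0, "dy": 0.0005, "dz": 0, "wx": 0, "wy": 0, "wz": 0},
    {"dx": 0, "dy": 0.001, "dz": 0, "wx": 0, "wy": 0, "wz": 0},
    {"dx": 0, "dy": 0.001, "dz": 0, "wx": 0, "wy": 0, "wz": 0},
  ],
)

```text
clock: 5.4
tool_pos: [0.5414, -0.0941, 0.1878]
eef_rot: [-0.575, 0.411, -0.411, 0.576]
contact_force: [0.2, -0.8, -0.5]
opening: 0.275
```

```bash
python3 plan.py .542 -.0916 .0396 19
```

```text
t 5.40 tcp [ 0.5414 -0.0941  0.1878] F [ 0.2 -0.8 -0.5] open 0.275 jaw 19.0 down [ 0. -0. -1.]
q [ 0.25  0.95 -0.28  1.92  0.67  0.36 -0.22]
d [-0.0022  0.0012  0.0013] w [-0.0005 -0.0009  0.0003] dist 0.003
```

Fine position; continue down gently until contact.

arm_command(
  deltas=[
    {"dx": -0.001, "dy": 0.0005, "dz": 0.001, "wx": 0, "wy": 0, "wz": 0},
    {"dx": -0.002, "dy": 0.0005, "dz": 0.001, "wx": 0, "wy": 0, "wz": 0},
    {"dx": -0.002, "dy": 0.001, "dz": 0.001, "wx": 0, "wy": 0, "wz": 0},
    {"dx": -0.002, "dy": 0.001, "dz": 0.001, "wx": 0, "wy": 0, "wz": 0},
    {"dx": -0.002, "dy": 0.001, "dz": 0.001, "wx": 0, "wy": 0, "wz": 0},
  ],
)

```text
clock: 5.9
tool_pos: [0.5416, -0.0919, 0.1865]
eef_rot: [0.576, -0.411, 0.411, -0.575]
contact_force: [-1.1, -0.3, -1.0]
opening: 0.275
```

arm_command(
  deltas=[
    {"dx": 0, "dy": 0.0005, "dz": 0, "wx": 0, "wy": 0, "wz": 0},
    {"dx": 0, "dy": 0.0005, "dz": 0, "wx": 0, "wy": 0, "wz": 0},
    {"dx": 0, "dy": 0.0005, "dz": 0, "wx": 0, "wy": 0, "wz": 0},
    {"dx": 0, "dy": 0.0005, "dz": 0, "wx": 0, "wy": 0, "wz": 0},
    {"dx": 0, "dy": 0.0005, "dz": 0, "wx": 0, "wy": 0, "wz": 0},
  ],
)

```text
clock: 6.4
tool_pos: [0.5417, -0.092, 0.1862]
eef_rot: [0.576, -0.411, 0.411, -0.575]
contact_force: [-0.7, -1.1, 1.4]
opening: 0.278
```

```bash
python3 plan.py .542 -.0916 .0396 19
```

```text
t 6.40 tcp [ 0.5417 -0.092   0.1862] F [-0.7 -1.1  1.4] open 0.278 jaw 19.0 down [ 0. -0. -1.]
q [ 0.24  0.95 -0.27  1.92  0.67  0.36 -0.22]
d [-0.0002 -0.0004  0.0004] w [-0.0001 -0.001   0.0002] dist 0.001
```

arm_command(
  deltas=[
    {"dx": 0, "dy": 0.0005, "dz": 0, "wx": 0, "wy": 0, "wz": 0},
    {"dx": 0, "dy": 0.0005, "dz": 0, "wx": 0, "wy": 0, "wz": 0},
    {"dx": 0, "dy": 0.001, "dz": 0, "wx": 0, "wy": 0, "wz": 0},
    {"dx": 0, "dy": 0.001, "dz": 0, "wx": 0, "wy": 0, "wz": 0},
    {"dx": 0, "dy": 0.001, "dz": 0, "wx": 0, "wy": 0, "wz": 0},
  ],
)

```text
clock: 6.9
tool_pos: [0.5417, -0.0919, 0.1861]
eef_rot: [0.576, -0.41, 0.411, -0.575]
contact_force: [-1.9, 0.3, 10.5]
opening: 0.275
```

```bash
python3 plan.py .542 -.0916 .0396 19
```

```text
t 6.90 tcp [ 0.5417 -0.0919  0.1861] F [-1.9  0.3 10.5] open 0.275 jaw 19.0 down [ 0.001 -0.001 -1.   ]
q [ 0.24  0.95 -0.27  1.92  0.67  0.36 -0.22]
d [-0.0001 -0.0005  0.0004] w [-0.0005 -0.0008  0.001 ] dist 0.001
```

arm_command(
  deltas=[
    {"dx": 0, "dy": -0.001, "dz": 0, "wx": 0, "wy": 0, "wz": 0},
    {"dx": 0, "dy": -0.001, "dz": 0, "wx": 0, "wy": 0, "wz": 0},
    {"dx": 0, "dy": -0.001, "dz": 0, "wx": 0, "wy": 0, "wz": 0},
    {"dx": 0, "dy": -0.001, "dz": 0, "wx": 0, "wy": 0, "wz": 0},
    {"dx": 0, "dy": -0.001, "dz": 0, "wx": 0, "wy": 0, "wz": 0},
  ],
  claw=0,
)

```text
clock: 7.4
tool_pos: [0.5416, -0.0919, 0.1859]
eef_rot: [0.576, -0.411, 0.411, -0.575]
contact_force: [0.0, -0.7, -0.3]
opening: 0.497
```

arm_command(
  deltas=[
    {"dx": 0, "dy": 0, "dz": 0, "wx": 0, "wy": 0, "wz": 0},
    {"dx": 0, "dy": 0, "dz": 0, "wx": 0, "wy": 0, "wz": 0},
    {"dx": 0, "dy": -0.02, "dz": 0, "wx": 0, "wy": 0, "wz": 0},
    {"dx": 0, "dy": -0.05, "dz": 0, "wx": 0, "wy": 0, "wz": 0},
    {"dx": 0, "dy": -0.08, "dz": 0, "wx": 0, "wy": 0, "wz": 0},
  ],
)

```text
clock: 7.9
tool_pos: [0.5414, -0.0919, 0.2666]
eef_rot: [0.576, -0.411, 0.41, -0.575]
contact_force: [0.0, -0.4, -0.3]
opening: 0.505
```

```bash
python3 plan.py .523 -.039 .075 19 .166; python3 - <<'E'
from h import *
for n in C: cv2.imwrite(f'pics/{n}4.png',r.snapshot(n)[:,:,::-1])
crop('pics/side4.png',175,100,305,240,5,'pics/g4.png')
E
```

```text
t 7.90 tcp [ 0.5414 -0.0919  0.2666] F [ 0.  -0.4 -0.3] open 0.505 jaw 19.0 down [-0.001  0.    -1.   ]
q [ 0.32  0.82 -0.39  1.9   0.58  0.54 -0.14]
d [-0.056   0.0257 -0.0002] w [ 0.0016 -0.0006 -0.0006] dist 0.062
```

View pics/g4.png

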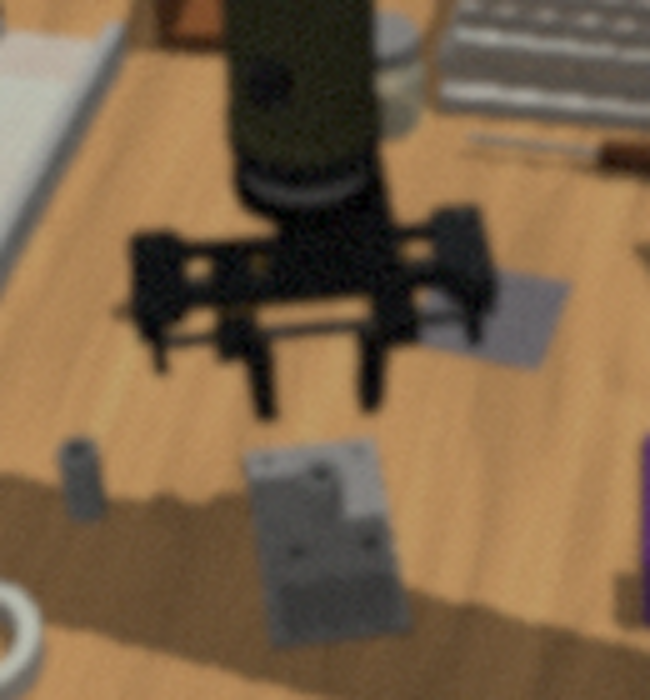

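arm_command(
  deltas=[
    {"dx": -0.03, "dy": 0, "dz": 0, "wx": 0, "wy": 0, "wz": 0},
    {"dx": -0.061, "dy": 0, "dz": 0, "wx": 0, "wy": 0, "wz": 0},
    {"dx": -0.061, "dy": 0.01, "dz": 0, "wx": 0, "wy": 0, "wz": 0},
    {"dx": -0.061, "dy": 0.025, "dz": 0, "wx": 0, "wy": 0, "wz": 0},
    {"dx": -0.061, "dy": 0.025, "dz": 0, "wx": 0, "wy": 0, "wz": 0},
  ],
  claw=-1,
)

```text
clock: 8.5
tool_pos: [0.5211, -0.0345, 0.2391]
eef_rot: [0.577, -0.412, 0.41, -0.575]
contact_force: [-0.3, -0.6, 0.3]
opening: 0.073
```

arm_command(
  deltas=[
    {"dx": 0, "dy": 0, "dz": 0, "wx": 0, "wy": 0, "wz": 0},
    {"dx": 0, "dy": 0, "dz": 0, "wx": 0, "wy": 0, "wz": 0},
    {"dx": 0, "dy": 0.005, "dz": 0, "wx": 0, "wy": 0, "wz": 0},
    {"dx": 0, "dy": 0.01, "dz": 0, "wx": 0, "wy": 0, "wz": 0},
    {"dx": 0, "dy": 0.016, "dz": 0, "wx": 0, "wy": 0, "wz": 0},
  ],
)

```text
clock: 9.0
tool_pos: [0.5219, -0.0344, 0.2248]
eef_rot: [-0.575, 0.411, -0.411, 0.576]
contact_force: [-1.4, -0.8, 0.0]
opening: 0.004
```

```bash
python3 plan.py .5222 -.0339 .053 19 .166; python3 - <<'E'
from h import *
for n in C: cv2.imwrite(f'pics/{n}5.png',r.snapshot(n)[:,:,::-1])
crop('pics/side5.png',175,100,305,240,5,'pics/g5.png')
E
```

```text
t 9.00 tcp [ 0.5219 -0.0344  0.2248] F [-1.4 -0.8  0. ] open 0.004 jaw 18.9 down [ 0. -0. -1.]
q [ 0.15  0.87 -0.29  2.    0.64  0.37 -0.31]
d [-0.0004  0.0058  0.0004] w [-0.0005 -0.0013  0.0002] dist 0.006
```

View pics/g5.png

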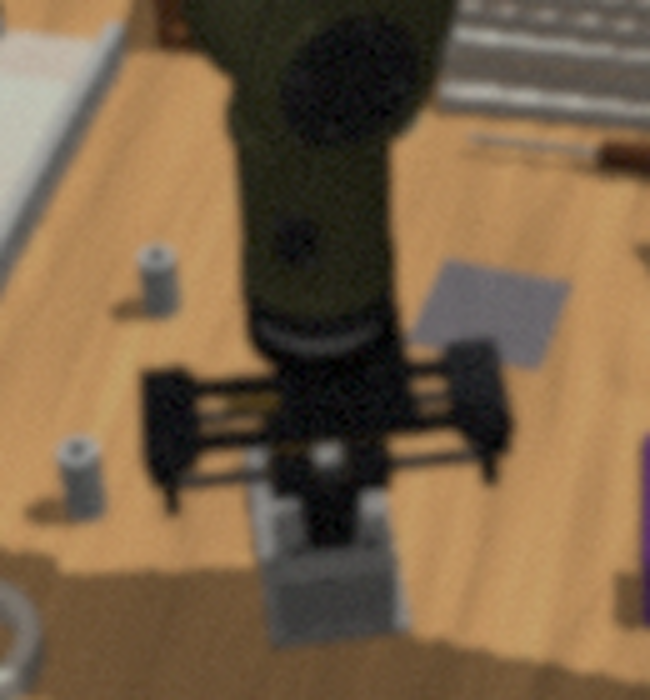

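arm_command(
  deltas=[
    {"dx": 0, "dy": 0.002, "dz": 0, "wx": 0, "wy": 0, "wz": 0},
    {"dx": 0, "dy": 0.004, "dz": 0, "wx": 0, "wy": 0, "wz": 0},
    {"dx": 0, "dy": 0.0045, "dz": 0, "wx": 0, "wy": 0, "wz": 0},
    {"dx": 0, "dy": 0.0045, "dz": 0, "wx": 0, "wy": 0, "wz": 0},
    {"dx": 0, "dy": 0.0045, "dz": 0, "wx": 0, "wy": 0, "wz": 0},
  ],
)

```text
clock: 9.6
tool_pos: [0.5219, -0.0342, 0.2206]
eef_rot: [-0.576, 0.411, -0.411, 0.576]
contact_force: [-0.2, -0.6, -1.0]
opening: 0.003
```

arm_command(
  deltas=[
    {"dx": 0, "dy": 0.0003, "dz": 0, "wx": 0, "wy": 0, "wz": 0},
    {"dx": 0, "dy": 0.0006, "dz": 0, "wx": 0, "wy": 0, "wz": 0},
    {"dx": 0, "dy": 0.0008, "dz": 0, "wx": 0, "wy": 0, "wz": 0},
    {"dx": 0, "dy": 0.0008, "dz": 0, "wx": 0, "wy": 0, "wz": 0},
    {"dx": 0, "dy": 0.0008, "dz": 0, "wx": 0, "wy": 0, "wz": 0},
  ],
)

```text
clock: 10.1
tool_pos: [0.5219, -0.0342, 0.2198]
eef_rot: [0.576, -0.411, 0.411, -0.576]
contact_force: [-0.8, 0.4, -0.6]
opening: 0.011
```

```bash
python3 plan.py .5222 -.0339 .053 19 .166
```

```text
t 10.10 tcp [ 0.5219 -0.0342  0.2198] F [-0.8  0.4 -0.6] open 0.011 jaw 19.0 down [ 0. -0. -1.]
q [ 0.14  0.87 -0.28  2.    0.64  0.36 -0.32]
d [-0.0002  0.0008  0.0004] w [-0.     -0.001   0.0001] dist 0.001
```

arm_command(
  deltas=[
    {"dx": 0, "dy": 0.0003, "dz": 0, "wx": 0, "wy": 0, "wz": 0},
    {"dx": 0, "dy": 0.0006, "dz": 0, "wx": 0, "wy": 0, "wz": 0},
    {"dx": 0, "dy": 0.0008, "dz": 0, "wx": 0, "wy": 0, "wz": 0},
    {"dx": 0, "dy": 0.0008, "dz": 0, "wx": 0, "wy": 0, "wz": 0},
    {"dx": 0, "dy": 0.0008, "dz": 0, "wx": 0, "wy": 0, "wz": 0},
  ],
)

```text
clock: 10.6
tool_pos: [0.5218, -0.0342, 0.2195]
eef_rot: [0.576, -0.411, 0.411, -0.576]
contact_force: [-0.7, 0.0, 6.0]
opening: 0.005
```

arm_command(
  deltas=[
    {"dx": 0, "dy": 0.0002, "dz": 0, "wx": 0, "wy": 0, "wz": 0},
    {"dx": 0, "dy": 0.0005, "dz": 0, "wx": 0, "wy": 0, "wz": 0},
    {"dx": 0, "dy": 0.0005, "dz": 0, "wx": 0, "wy": 0, "wz": 0},
    {"dx": 0, "dy": 0.0005, "dz": 0, "wx": 0, "wy": 0, "wz": 0},
    {"dx": 0, "dy": 0.0005, "dz": 0, "wx": 0, "wy": 0, "wz": 0},
  ],
)

```text
clock: 11.1
tool_pos: [0.5218, -0.0342, 0.2195]
eef_rot: [0.576, -0.41, 0.411, -0.576]
contact_force: [-2.4, 0.0, 11.0]
opening: 0.005
```

```bash
python3 plan.py .5222 -.0339 .053 19 .166
```

```text
t 11.10 tcp [ 0.5218 -0.0342  0.2195] F [-2.4  0.  11. ] open 0.005 jaw 19.0 down [ 0.001 -0.001 -1.   ]
q [ 0.14  0.87 -0.28  2.    0.65  0.35 -0.32]
d [-0.0001  0.0005  0.0005] w [-0.0007 -0.0008  0.001 ] dist 0.001
```

arm_command(
  deltas=[
    {"dx": 0, "dy": -0.015, "dz": 0, "wx": 0, "wy": 0, "wz": 0},
    {"dx": 0, "dy": -0.03, "dz": 0, "wx": 0, "wy": 0, "wz": 0},
    {"dx": 0.03, "dy": -0.03, "dz": 0, "wx": 0, "wy": 0, "wz": 0},
    {"dx": 0.061, "dy": -0.03, "dz": 0, "wx": 0, "wy": 0, "wz": 0},
    {"dx": 0.061, "dy": -0.03, "dz": 0, "wx": 0, "wy": 0, "wz": 0},
  ],
)

```text
clock: 11.6
tool_pos: [0.5423, -0.0971, 0.2483]
eef_rot: [0.575, -0.412, 0.414, -0.573]
contact_force: [-0.9, -0.2, -0.6]
opening: 0.006
```

```bash
python3 plan.py .5416 -.0919 .065 19 .166;python3 - <<'E'
from h import *
for n in C: cv2.imwrite(f'pics/{n}6.png',r.snapshot(n)[:,:,::-1])
crop('pics/side6.png',175,100,305,240,5,'pics/g6.png')
E
```

```text
t 11.60 tcp [ 0.5423 -0.0971  0.2483] F [-0.9 -0.2 -0.6] open 0.006 jaw 18.5 down [ 0.001 -0.004 -1.   ]
q [ 0.31  0.85 -0.37  1.9   0.61  0.5  -0.17]
d [-0.0053  0.0173  0.001 ] w [ 0.0005 -0.0105  0.0054] dist 0.018
```

View pics/g6.png

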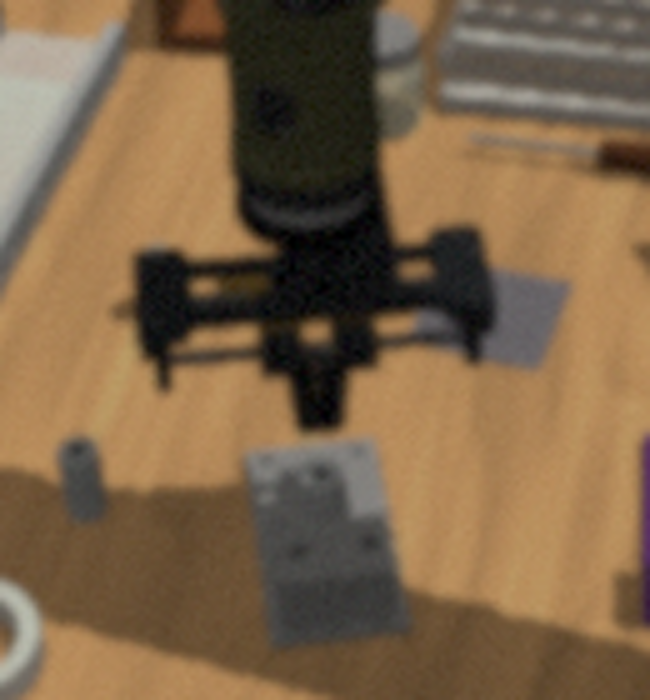

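arm_command(
  deltas=[
    {"dx": 0, "dy": 0, "dz": 0, "wx": 0, "wy": 0, "wz": 0},
    {"dx": 0, "dy": 0, "dz": 0, "wx": 0, "wy": 0, "wz": 0},
    {"dx": 0, "dy": 0.005, "dz": 0, "wx": 0, "wy": 0, "wz": 0},
    {"dx": 0, "dy": 0.01, "dz": 0, "wx": 0, "wy": 0, "wz": 0},
    {"dx": 0, "dy": 0.015, "dz": 0, "wx": 0, "wy": 0, "wz": 0},
  ],
)

```text
clock: 12.2
tool_pos: [0.5415, -0.0916, 0.2329]
eef_rot: [0.576, -0.411, 0.411, -0.576]
contact_force: [1.0, -0.3, -0.6]
opening: 0.004
```

```bash
python3 plan.py .5416 -.0919 .059 19 .166
```

```text
t 12.20 tcp [ 0.5415 -0.0916  0.2329] F [ 1.  -0.3 -0.6] open 0.004 jaw 19.0 down [-0. -0. -1.]
q [ 0.29  0.87 -0.35  1.91  0.63  0.46 -0.18]
d [ 0.0003  0.0079 -0.    ] w [ 0.0005 -0.0002 -0.0001] dist 0.008
```

arm_command(
  deltas=[
    {"dx": 0, "dy": 0.003, "dz": 0, "wx": 0, "wy": 0, "wz": 0},
    {"dx": 0, "dy": 0.005, "dz": 0, "wx": 0, "wy": 0, "wz": 0},
    {"dx": 0, "dy": 0.006, "dz": 0, "wx": 0, "wy": 0, "wz": 0},
    {"dx": 0, "dy": 0.006, "dz": 0, "wx": 0, "wy": 0, "wz": 0},
    {"dx": 0, "dy": 0.006, "dz": 0, "wx": 0, "wy": 0, "wz": 0},
  ],
)

```text
clock: 12.7
tool_pos: [0.5417, -0.0919, 0.2276]
eef_rot: [-0.575, 0.411, -0.411, 0.576]
contact_force: [0.6, 0.3, -0.6]
opening: 0.005
```

arm_command(
  deltas=[
    {"dx": 0, "dy": 0.0003, "dz": 0, "wx": 0, "wy": 0, "wz": 0},
    {"dx": 0, "dy": 0.0006, "dz": 0, "wx": 0, "wy": 0, "wz": 0},
    {"dx": 0, "dy": 0.001, "dz": 0, "wx": 0, "wy": 0, "wz": 0},
    {"dx": 0, "dy": 0.001, "dz": 0, "wx": 0, "wy": 0, "wz": 0},
    {"dx": 0, "dy": 0.001, "dz": 0, "wx": 0, "wy": 0, "wz": 0},
  ],
)

```text
clock: 13.2
tool_pos: [0.5417, -0.0919, 0.2265]
eef_rot: [0.576, -0.411, 0.411, -0.576]
contact_force: [-0.2, -0.3, -1.0]
opening: 0.002
```

arm_command(
  deltas=[
    {"dx": 0, "dy": 0.0003, "dz": 0, "wx": 0, "wy": 0, "wz": 0},
    {"dx": 0, "dy": 0.0006, "dz": 0, "wx": 0, "wy": 0, "wz": 0},
    {"dx": 0, "dy": 0.001, "dz": 0, "wx": 0, "wy": 0, "wz": 0},
    {"dx": 0, "dy": 0.001, "dz": 0, "wx": 0, "wy": 0, "wz": 0},
    {"dx": 0, "dy": 0.001, "dz": 0, "wx": 0, "wy": 0, "wz": 0},
  ],
)

```text
clock: 13.7
tool_pos: [0.5417, -0.0919, 0.2255]
eef_rot: [0.576, -0.411, 0.411, -0.575]
contact_force: [0.9, -0.2, 0.1]
opening: 0.005
```

arm_command(
  deltas=[
    {"dx": 0, "dy": 0.0003, "dz": 0, "wx": 0, "wy": 0, "wz": 0},
    {"dx": 0, "dy": 0.0006, "dz": 0, "wx": 0, "wy": 0, "wz": 0},
    {"dx": 0, "dy": 0.001, "dz": 0, "wx": 0, "wy": 0, "wz": 0},
    {"dx": 0, "dy": 0.001, "dz": 0, "wx": 0, "wy": 0, "wz": 0},
    {"dx": 0, "dy": 0.001, "dz": 0, "wx": 0, "wy": 0, "wz": 0},
  ],
)

```text
clock: 14.2
tool_pos: [0.5417, -0.0919, 0.2245]
eef_rot: [0.576, -0.411, 0.411, -0.575]
contact_force: [-0.2, 0.6, 0.3]
opening: 0.003
```

arm_command(
  deltas=[
    {"dx": 0, "dy": 0.0003, "dz": 0, "wx": 0, "wy": 0, "wz": 0},
    {"dx": 0, "dy": 0.0006, "dz": 0, "wx": 0, "wy": 0, "wz": 0},
    {"dx": 0, "dy": 0.001, "dz": 0, "wx": 0, "wy": 0, "wz": 0},
    {"dx": 0, "dy": 0.001, "dz": 0, "wx": 0, "wy": 0, "wz": 0},
    {"dx": 0, "dy": 0.001, "dz": 0, "wx": 0, "wy": 0, "wz": 0},
  ],
)

```text
clock: 14.7
tool_pos: [0.5417, -0.0919, 0.2235]
eef_rot: [0.576, -0.411, 0.411, -0.576]
contact_force: [-0.1, -0.2, 0.3]
opening: 0.006
```

arm_command(
  deltas=[
    {"dx": 0, "dy": 0.0003, "dz": 0, "wx": 0, "wy": 0, "wz": 0},
    {"dx": 0, "dy": 0.0006, "dz": 0, "wx": 0, "wy": 0, "wz": 0},
    {"dx": 0, "dy": 0.001, "dz": 0, "wx": 0, "wy": 0, "wz": 0},
    {"dx": 0, "dy": 0.001, "dz": 0, "wx": 0, "wy": 0, "wz": 0},
    {"dx": 0, "dy": 0.001, "dz": 0, "wx": 0, "wy": 0, "wz": 0},
  ],
)

```text
clock: 15.2
tool_pos: [0.5417, -0.0919, 0.2225]
eef_rot: [-0.576, 0.411, -0.411, 0.576]
contact_force: [-0.6, -0.3, -0.2]
opening: 0.004
```

arm_command(
  deltas=[
    {"dx": 0, "dy": 0.0003, "dz": 0, "wx": 0, "wy": 0, "wz": 0},
    {"dx": 0, "dy": 0.0006, "dz": 0, "wx": 0, "wy": 0, "wz": 0},
    {"dx": 0, "dy": 0.001, "dz": 0, "wx": 0, "wy": 0, "wz": 0},
    {"dx": 0, "dy": 0.001, "dz": 0, "wx": 0, "wy": 0, "wz": 0},
    {"dx": 0, "dy": 0.001, "dz": 0, "wx": 0, "wy": 0, "wz": 0},
  ],
)

```text
clock: 15.7
tool_pos: [0.5417, -0.0919, 0.2215]
eef_rot: [0.576, -0.411, 0.411, -0.575]
contact_force: [-0.8, 0.1, 0.4]
opening: 0.005
```

arm_command(
  deltas=[
    {"dx": 0, "dy": 0.0003, "dz": 0, "wx": 0, "wy": 0, "wz": 0},
    {"dx": 0, "dy": 0.0006, "dz": 0, "wx": 0, "wy": 0, "wz": 0},
    {"dx": 0, "dy": 0.001, "dz": 0, "wx": 0, "wy": 0, "wz": 0},
    {"dx": 0, "dy": 0.001, "dz": 0, "wx": 0, "wy": 0, "wz": 0},
    {"dx": 0, "dy": 0.001, "dz": 0, "wx": 0, "wy": 0, "wz": 0},
  ],
)

```text
clock: 16.2
tool_pos: [0.5416, -0.0919, 0.2205]
eef_rot: [0.576, -0.411, 0.411, -0.575]
contact_force: [0.8, -0.7, 0.6]
opening: 0.006
```

arm_command(
  deltas=[
    {"dx": 0, "dy": 0.0003, "dz": 0, "wx": 0, "wy": 0, "wz": 0},
    {"dx": 0, "dy": 0.0006, "dz": 0, "wx": 0, "wy": 0, "wz": 0},
    {"dx": 0, "dy": 0.001, "dz": 0, "wx": 0, "wy": 0, "wz": 0},
    {"dx": 0, "dy": 0.001, "dz": 0, "wx": 0, "wy": 0, "wz": 0},
    {"dx": 0, "dy": 0.001, "dz": 0, "wx": 0, "wy": 0, "wz": 0},
  ],
)

```text
clock: 16.7
tool_pos: [0.5417, -0.0919, 0.2195]
eef_rot: [0.576, -0.411, 0.411, -0.575]
contact_force: [0.2, -0.9, 0.2]
opening: 0.007
```

arm_command(
  deltas=[
    {"dx": 0, "dy": 0.0002, "dz": 0, "wx": 0, "wy": 0, "wz": 0},
    {"dx": 0, "dy": 0.0005, "dz": 0, "wx": 0, "wy": 0, "wz": 0},
    {"dx": 0, "dy": 0.0005, "dz": 0, "wx": 0, "wy": 0, "wz": 0},
    {"dx": 0, "dy": 0.0005, "dz": 0, "wx": 0, "wy": 0, "wz": 0},
    {"dx": 0, "dy": 0.0005, "dz": 0, "wx": 0, "wy": 0, "wz": 0},
  ],
)

```text
clock: 17.2
tool_pos: [0.5417, -0.0919, 0.219]
eef_rot: [0.576, -0.411, 0.411, -0.576]
contact_force: [-0.2, 0.2, -0.5]
opening: 0.008
```

arm_command(
  deltas=[
    {"dx": 0, "dy": 0.0002, "dz": 0, "wx": 0, "wy": 0, "wz": 0},
    {"dx": 0, "dy": 0.0005, "dz": 0, "wx": 0, "wy": 0, "wz": 0},
    {"dx": 0, "dy": 0.0005, "dz": 0, "wx": 0, "wy": 0, "wz": 0},
    {"dx": 0, "dy": 0.0005, "dz": 0, "wx": 0, "wy": 0, "wz": 0},
    {"dx": 0, "dy": 0.0005, "dz": 0, "wx": 0, "wy": 0, "wz": 0},
  ],
)

```text
clock: 17.7
tool_pos: [0.5417, -0.0919, 0.2185]
eef_rot: [0.576, -0.411, 0.411, -0.576]
contact_force: [0.1, -0.1, 0.3]
opening: 0.001
```

arm_command(
  deltas=[
    {"dx": 0, "dy": 0.0002, "dz": 0, "wx": 0, "wy": 0, "wz": 0},
    {"dx": 0, "dy": 0.0005, "dz": 0, "wx": 0, "wy": 0, "wz": 0},
    {"dx": 0, "dy": 0.0005, "dz": 0, "wx": 0, "wy": 0, "wz": 0},
    {"dx": 0, "dy": 0.0005, "dz": 0, "wx": 0, "wy": 0, "wz": 0},
    {"dx": 0, "dy": 0.0005, "dz": 0, "wx": 0, "wy": 0, "wz": 0},
  ],
)

```text
clock: 18.2
tool_pos: [0.5417, -0.0919, 0.218]
eef_rot: [0.576, -0.411, 0.411, -0.575]
contact_force: [-0.5, -1.1, 0.5]
opening: 0.005
```

arm_command(
  deltas=[
    {"dx": 0, "dy": 0.0005, "dz": 0, "wx": 0, "wy": 0, "wz": 0},
    {"dx": 0, "dy": 0.001, "dz": 0, "wx": 0, "wy": 0, "wz": 0},
    {"dx": 0, "dy": 0.0015, "dz": 0, "wx": 0, "wy": 0, "wz": 0},
    {"dx": 0, "dy": 0.002, "dz": 0, "wx": 0, "wy": 0, "wz": 0},
    {"dx": 0, "dy": 0.002, "dz": 0, "wx": 0, "wy": 0, "wz": 0},
  ],
)

```text
clock: 18.7
tool_pos: [0.5417, -0.0919, 0.2159]
eef_rot: [0.576, -0.411, 0.411, -0.576]
contact_force: [0.4, -0.8, -0.8]
opening: 0.004
```

arm_command(
  deltas=[
    {"dx": 0, "dy": 0.0003, "dz": 0, "wx": 0, "wy": 0, "wz": 0},
    {"dx": 0, "dy": 0.0006, "dz": 0, "wx": 0, "wy": 0, "wz": 0},
    {"dx": 0, "dy": 0.001, "dz": 0, "wx": 0, "wy": 0, "wz": 0},
    {"dx": 0, "dy": 0.001, "dz": 0, "wx": 0, "wy": 0, "wz": 0},
    {"dx": 0, "dy": 0.001, "dz": 0, "wx": 0, "wy": 0, "wz": 0},
  ],
)

```text
clock: 19.2
tool_pos: [0.5417, -0.0919, 0.215]
eef_rot: [0.576, -0.411, 0.411, -0.575]
contact_force: [-0.6, 0.2, -0.0]
opening: 0.003
```

arm_command(
  deltas=[
    {"dx": 0, "dy": 0.0002, "dz": 0, "wx": 0, "wy": 0, "wz": 0},
    {"dx": 0, "dy": 0.0004, "dz": 0, "wx": 0, "wy": 0, "wz": 0},
    {"dx": 0, "dy": 0.0007, "dz": 0, "wx": 0, "wy": 0, "wz": 0},
    {"dx": 0, "dy": 0.0007, "dz": 0, "wx": 0, "wy": 0, "wz": 0},
    {"dx": 0, "dy": 0.0007, "dz": 0, "wx": 0, "wy": 0, "wz": 0},
  ],
)

```text
clock: 19.7
tool_pos: [0.5417, -0.0919, 0.2145]
eef_rot: [-0.576, 0.411, -0.411, 0.576]
contact_force: [-0.9, 0.0, 3.4]
opening: 0.007
```

arm_command(
  deltas=[
    {"dx": 0, "dy": 0.0002, "dz": 0, "wx": 0, "wy": 0, "wz": 0},
    {"dx": 0, "dy": 0.0005, "dz": 0, "wx": 0, "wy": 0, "wz": 0},
    {"dx": 0, "dy": 0.0005, "dz": 0, "wx": 0, "wy": 0, "wz": 0},
    {"dx": 0, "dy": 0.0005, "dz": 0, "wx": 0, "wy": 0, "wz": 0},
    {"dx": 0, "dy": 0.0005, "dz": 0, "wx": 0, "wy": 0, "wz": 0},
  ],
)

```text
clock: 20.2
tool_pos: [0.5417, -0.0919, 0.2145]
eef_rot: [0.576, -0.411, 0.411, -0.576]
contact_force: [-2.5, 0.2, 8.1]
opening: 0.007
```

arm_command(
  deltas=[
    {"dx": 0, "dy": -0.02, "dz": 0, "wx": 0, "wy": 0, "wz": 0},
    {"dx": 0, "dy": -0.03, "dz": 0, "wx": 0, "wy": 0, "wz": 0},
    {"dx": 0, "dy": -0.03, "dz": 0, "wx": 0, "wy": 0, "wz": 0},
    {"dx": 0, "dy": -0.03, "dz": 0, "wx": 0, "wy": 0, "wz": 0},
    {"dx": 0, "dy": -0.03, "dz": 0, "wx": 0, "wy": 0, "wz": 0},
  ],
  claw=0.1,
)

```text
clock: 20.7
tool_pos: [0.5414, -0.092, 0.2431]
eef_rot: [0.576, -0.411, 0.411, -0.575]
contact_force: [0.4, -0.1, -0.1]
opening: 0.435
```

arm_command(
  deltas=[
    {"dx": 0, "dy": 0, "dz": 0, "wx": 0, "wy": 0, "wz": 0},
    {"dx": 0, "dy": 0, "dz": 0, "wx": 0, "wy": 0, "wz": 0},
    {"dx": 0, "dy": 0, "dz": 0, "wx": 0, "wy": 0, "wz": 0},
    {"dx": 0, "dy": 0, "dz": 0, "wx": 0, "wy": 0, "wz": 0},
    {"dx": 0, "dy": 0, "dz": 0, "wx": 0, "wy": 0, "wz": 0},
  ],
)

```text
clock: 21.2
tool_pos: [0.5417, -0.0919, 0.2437]
eef_rot: [0.576, -0.411, 0.411, -0.576]
contact_force: [0.2, -0.1, 0.4]
opening: 0.549
```

```bash
python3 plan.py .5416 -.0919 .0396 19;python3 - <<'E'
from h import *
for n in C: cv2.imwrite(f'pics/{n}7.png',r.snapshot(n)[:,:,::-1])
crop('pics/side7.png',175,100,305,240,5,'pics/g7.png')
E
```

```text
t 21.20 tcp [ 0.5417 -0.0919  0.2437] F [ 0.2 -0.1  0.4] open 0.549 jaw 19.0 down [-0. -0. -1.]
q [ 0.3   0.86 -0.37  1.91  0.62  0.49 -0.17]
d [-0.      0.0571 -0.0001] w [ 0.0001 -0.0009  0.    ] dist 0.057
```

View pics/g7.png

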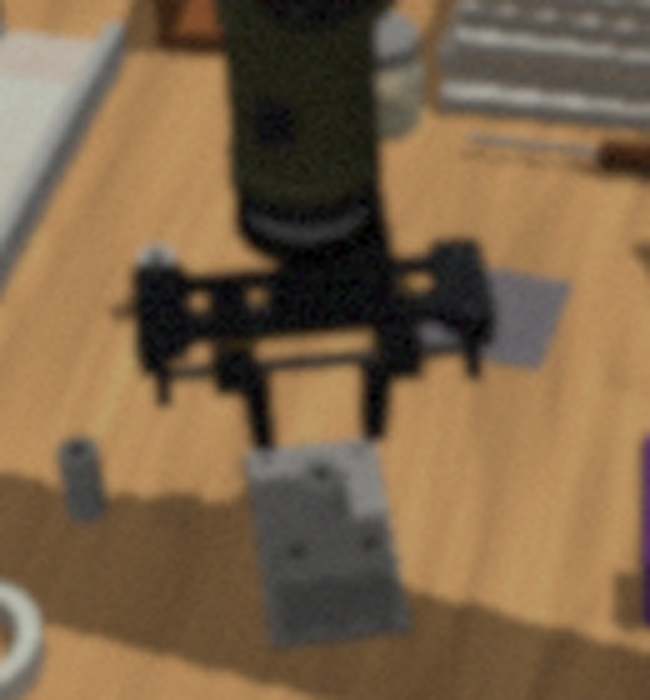

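arm_command(
  deltas=[
    {"dx": 0, "dy": 0.02, "dz": 0, "wx": 0, "wy": 0, "wz": 0},
    {"dx": 0, "dy": 0.04, "dz": 0, "wx": 0, "wy": 0, "wz": 0},
    {"dx": 0, "dy": 0.052, "dz": 0, "wx": 0, "wy": 0, "wz": 0},
    {"dx": 0, "dy": 0.057, "dz": 0, "wx": 0, "wy": 0, "wz": 0},
    {"dx": 0, "dy": 0.057, "dz": 0, "wx": 0, "wy": 0, "wz": 0},
  ],
)

```text
clock: 21.8
tool_pos: [0.5416, -0.0918, 0.1864]
eef_rot: [0.576, -0.411, 0.411, -0.575]
contact_force: [0.3, 0.0, 0.4]
opening: 0.55
```

arm_command(
  deltas=[
    {"dx": 0, "dy": 0, "dz": 0, "wx": 0, "wy": 0, "wz": 0},
    {"dx": 0, "dy": 0, "dz": 0, "wx": 0, "wy": 0, "wz": 0},
    {"dx": 0, "dy": 0, "dz": 0, "wx": 0, "wy": 0, "wz": 0},
    {"dx": 0, "dy": 0, "dz": 0, "wx": 0, "wy": 0, "wz": 0},
    {"dx": 0, "dy": 0, "dz": 0, "wx": 0, "wy": 0, "wz": 0},
  ],
  claw=-1,
)

```text
clock: 22.3
tool_pos: [0.5419, -0.092, 0.1873]
eef_rot: [-0.575, 0.411, -0.411, 0.576]
contact_force: [1.1, 0.0, 5.1]
opening: 0.277
```

arm_command(
  deltas=[
    {"dx": 0, "dy": 0, "dz": 0, "wx": 0, "wy": 0, "wz": 0},
    {"dx": 0, "dy": 0, "dz": 0, "wx": 0, "wy": 0, "wz": 0},
    {"dx": 0, "dy": 0, "dz": 0, "wx": 0, "wy": 0, "wz": 0},
    {"dx": 0, "dy": 0, "dz": 0, "wx": 0, "wy": 0, "wz": 0},
    {"dx": 0, "dy": 0, "dz": 0, "wx": 0, "wy": 0, "wz": 0},
  ],
)

```text
clock: 22.8
tool_pos: [0.5419, -0.0919, 0.1873]
eef_rot: [-0.575, 0.41, -0.411, 0.576]
contact_force: [-0.3, 0.7, 6.3]
opening: 0.278
```

```bash
python3 plan.py .484 .302 .12 0
```

```text
t 22.80 tcp [ 0.5419 -0.0919  0.1873] F [-0.3  0.7  6.3] open 0.278 jaw 19.0 down [ 0.001 -0.    -1.   ]
q [ 0.25  0.95 -0.28  1.92  0.68  0.37 -0.23]
d [-0.3914 -0.0799  0.0732] w [-0.0013  0.4212  0.0006] dist 0.406
```

arm_command(
  deltas=[
    {"dx": 0, "dy": -0.02, "dz": 0, "wx": 0, "wy": 0, "wz": 0},
    {"dx": 0, "dy": -0.045, "dz": 0, "wx": 0, "wy": 0, "wz": 0},
    {"dx": 0, "dy": -0.07, "dz": 0, "wx": 0, "wy": 0, "wz": 0},
    {"dx": 0, "dy": -0.085, "dz": 0, "wx": 0, "wy": 0, "wz": 0},
    {"dx": 0, "dy": -0.085, "dz": 0, "wx": 0, "wy": 0, "wz": 0},
  ],
)

```text
clock: 23.3
tool_pos: [0.5422, -0.092, 0.2734]
eef_rot: [-0.575, 0.41, -0.412, 0.576]
contact_force: [0.6, -0.1, -0.4]
opening: 0.275
```

```bash
python3 plan.py .487 .302 .12 0
```

```text
t 23.30 tcp [ 0.5422 -0.092   0.2734] F [ 0.6 -0.1 -0.4] open 0.275 jaw 18.9 down [ 0.003 -0.    -1.   ]
q [ 0.33  0.81 -0.41  1.9   0.59  0.55 -0.15]
d [-0.3906  0.0062  0.0756] w [-0.0044  0.4207  0.0008] dist 0.398
```

arm_command(
  deltas=[
    {"dx": -0.03, "dy": 0, "dz": 0.006, "wx": 0, "wy": 0.05, "wz": 0},
    {"dx": -0.07, "dy": 0, "dz": 0.014, "wx": 0, "wy": 0.1, "wz": 0},
    {"dx": -0.11, "dy": 0, "dz": 0.021, "wx": 0, "wy": 0.15, "wz": 0},
    {"dx": -0.15, "dy": 0, "dz": 0.029, "wx": 0, "wy": 0.2, "wz": 0},
    {"dx": -0.19, "dy": 0, "dz": 0.037, "wx": 0, "wy": 0.25, "wz": 0},
  ],
)

```text
clock: 23.8
tool_pos: [0.5142, 0.1012, 0.2706]
eef_rot: [0.533, -0.466, 0.465, -0.532]
contact_force: [-1.0, 0.9, 0.4]
opening: 0.272
```

```bash
python3 plan.py .487 .302 .12 0
```

```text
t 23.80 tcp [0.5142 0.1012 0.2706] F [-1.   0.9  0.4] open 0.272 jaw 7.6 down [-0.002 -0.001 -1.   ]
q [-0.11  0.78 -0.29  1.98  0.48  0.45 -0.62]
d [-0.2027  0.0035 -0.0004] w [0.0021 0.169  0.0007] dist 0.203
```

arm_command(
  deltas=[
    {"dx": -0.045, "dy": 0, "dz": 0, "wx": 0, "wy": 0.05, "wz": 0},
    {"dx": -0.09, "dy": 0, "dz": 0, "wx": 0, "wy": 0.1, "wz": 0},
    {"dx": -0.135, "dy": 0, "dz": 0, "wx": 0, "wy": 0.15, "wz": 0},
    {"dx": -0.175, "dy": 0, "dz": 0, "wx": 0, "wy": 0.17, "wz": 0},
    {"dx": -0.2, "dy": 0, "dz": 0, "wx": 0, "wy": 0.17, "wz": 0},
  ],
)

```text
clock: 24.3
tool_pos: [0.4865, 0.3019, 0.2706]
eef_rot: [-0.501, 0.499, -0.498, 0.501]
contact_force: [0.1, -0.2, 0.5]
opening: 0.278
```

arm_command(
  deltas=[
    {"dx": 0, "dy": 0, "dz": 0, "wx": 0, "wy": 0, "wz": 0},
    {"dx": 0, "dy": 0, "dz": 0, "wx": 0, "wy": 0, "wz": 0},
    {"dx": 0, "dy": 0, "dz": 0, "wx": 0, "wy": 0, "wz": 0},
    {"dx": 0, "dy": 0, "dz": 0, "wx": 0, "wy": 0, "wz": 0},
    {"dx": 0, "dy": 0, "dz": 0, "wx": 0, "wy": 0, "wz": 0},
  ],
)

```text
clock: 24.8
tool_pos: [0.4886, 0.2966, 0.2716]
eef_rot: [0.5, -0.5, 0.501, -0.499]
contact_force: [0.9, -0.6, -0.0]
opening: 0.277
```

```bash
python3 plan.py .487 .302 .041 0; python3 - <<'E'
from h import *
for n in C: cv2.imwrite(f'pics/{n}8.png',r.snapshot(n)[:,:,::-1])
crop('pics/side8.png',150,190,290,370,4,'pics/g8.png')
crop('pics/top8.png',110,110,240,220,5,'pics/t8.png')
E
```

```text
t 24.80 tcp [0.4886 0.2966 0.2716] F [ 0.9 -0.6 -0. ] open 0.277 jaw -0.1 down [-0.    -0.001 -1.   ]
q [-0.49  0.81 -0.23  1.84  0.34  0.53 -0.95]
d [-0.0055  0.0836 -0.0016] w [ 0.     -0.0014  0.0012] dist 0.084
```

View pics/g8.png

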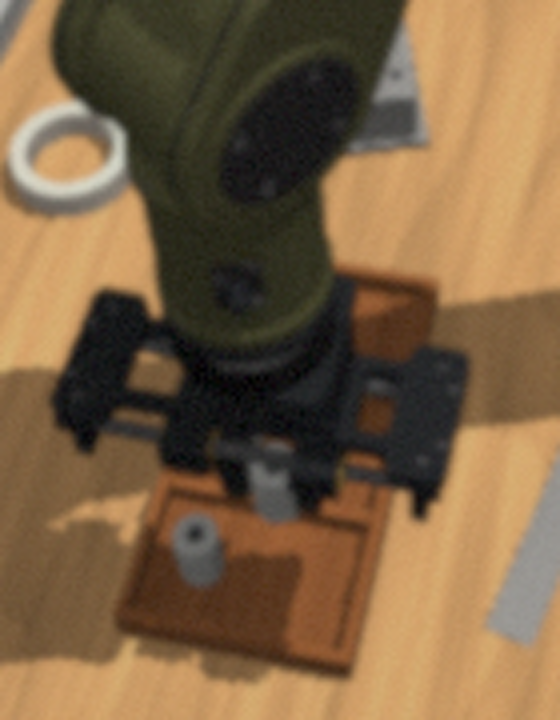

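View pics/t8.png

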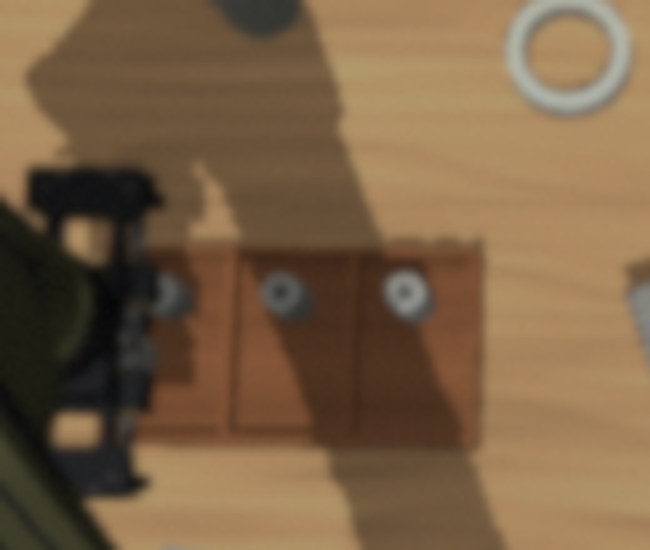

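arm_command(
  deltas=[
    {"dx": -0.005, "dy": 0.02, "dz": -0.002, "wx": 0, "wy": 0, "wz": 0},
    {"dx": -0.005, "dy": 0.045, "dz": -0.002, "wx": 0, "wy": 0, "wz": 0},
    {"dx": -0.005, "dy": 0.065, "dz": -0.002, "wx": 0, "wy": 0, "wz": 0},
    {"dx": -0.005, "dy": 0.078, "dz": -0.002, "wx": 0, "wy": 0, "wz": 0},
    {"dx": -0.005, "dy": 0.082, "dz": -0.002, "wx": 0, "wy": 0, "wz": 0},
  ],
)

```text
clock: 25.4
tool_pos: [0.4858, 0.3026, 0.1885]
eef_rot: [0.501, -0.5, 0.5, -0.499]
contact_force: [-0.2, -0.2, -0.4]
opening: 0.276
```

```bash
python3 plan.py .487 .302 .0383 0; python3 - <<'E'
from h import *
for n in C: cv2.imwrite(f'pics/{n}9.png',r.snapshot(n)[:,:,::-1])
crop('pics/side9.png',150,190,290,370,4,'pics/g9.png')
E
```

```text
t 25.40 tcp [0.4858 0.3026 0.1885] F [-0.2 -0.2 -0.4] open 0.276 jaw 0.0 down [-0.002 -0.001 -1.   ]
q [-0.54  0.95 -0.17  1.85  0.38  0.37 -1.  ]
d [0.0006 0.0032 0.0012] w [0.0019 0.0011 0.0017] dist 0.003
```

View pics/g9.png

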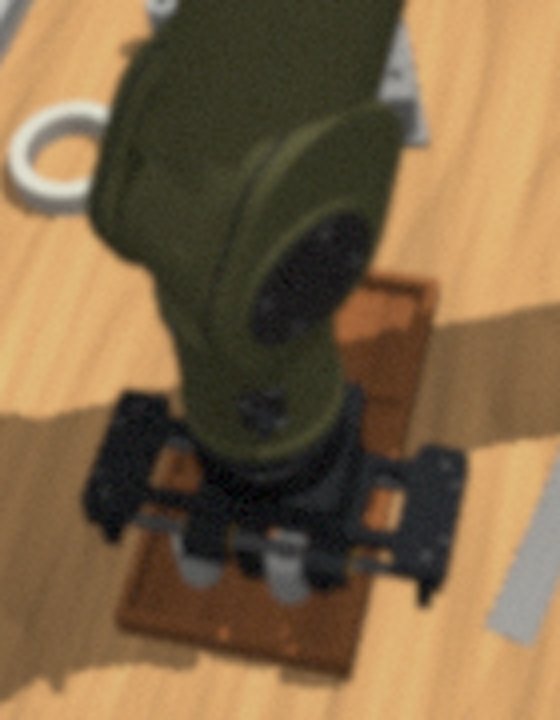

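arm_command(
  deltas=[
    {"dx": 0, "dy": 0.0005, "dz": 0.001, "wx": 0, "wy": 0, "wz": 0},
    {"dx": 0, "dy": 0.001, "dz": 0.001, "wx": 0, "wy": 0, "wz": 0},
    {"dx": 0, "dy": 0.0015, "dz": 0.001, "wx": 0, "wy": 0, "wz": 0},
    {"dx": 0, "dy": 0.002, "dz": 0.001, "wx": 0, "wy": 0, "wz": 0},
    {"dx": 0, "dy": 0.002, "dz": 0.001, "wx": 0, "wy": 0, "wz": 0},
  ],
)

```text
clock: 26.0
tool_pos: [0.4871, 0.303, 0.1879]
eef_rot: [-0.5, 0.5, -0.5, 0.5]
contact_force: [-0.0, -0.2, -1.3]
opening: 0.277
```

arm_command(
  deltas=[
    {"dx": 0, "dy": 0.0003, "dz": 0, "wx": 0, "wy": 0, "wz": 0},
    {"dx": 0, "dy": 0.0006, "dz": 0, "wx": 0, "wy": 0, "wz": 0},
    {"dx": 0, "dy": 0.001, "dz": 0, "wx": 0, "wy": 0, "wz": 0},
    {"dx": 0, "dy": 0.001, "dz": 0, "wx": 0, "wy": 0, "wz": 0},
    {"dx": 0, "dy": 0.001, "dz": 0, "wx": 0, "wy": 0, "wz": 0},
  ],
)

```text
clock: 26.5
tool_pos: [0.4871, 0.303, 0.1867]
eef_rot: [0.5, -0.5, 0.5, -0.5]
contact_force: [-0.8, 0.5, -0.1]
opening: 0.277
```

arm_command(
  deltas=[
    {"dx": 0, "dy": 0.0003, "dz": 0, "wx": 0, "wy": 0, "wz": 0},
    {"dx": 0, "dy": 0.0006, "dz": 0, "wx": 0, "wy": 0, "wz": 0},
    {"dx": 0, "dy": 0.001, "dz": 0, "wx": 0, "wy": 0, "wz": 0},
    {"dx": 0, "dy": 0.001, "dz": 0, "wx": 0, "wy": 0, "wz": 0},
    {"dx": 0, "dy": 0.001, "dz": 0, "wx": 0, "wy": 0, "wz": 0},
  ],
)

```text
clock: 27.0
tool_pos: [0.4871, 0.303, 0.1857]
eef_rot: [0.5, -0.5, 0.5, -0.5]
contact_force: [0.7, 0.8, -0.5]
opening: 0.279
```

arm_command(
  deltas=[
    {"dx": 0, "dy": 0.0003, "dz": 0, "wx": 0, "wy": 0, "wz": 0},
    {"dx": 0, "dy": 0.0005, "dz": 0, "wx": 0, "wy": 0, "wz": 0},
    {"dx": 0, "dy": 0.0005, "dz": 0, "wx": 0, "wy": 0, "wz": 0},
    {"dx": 0, "dy": 0.0005, "dz": 0, "wx": 0, "wy": 0, "wz": 0},
    {"dx": 0, "dy": 0.0005, "dz": 0, "wx": 0, "wy": 0, "wz": 0},
  ],
)

```text
clock: 27.5
tool_pos: [0.4871, 0.303, 0.1854]
eef_rot: [-0.5, 0.5, -0.5, 0.5]
contact_force: [-0.5, 0.0, 0.9]
opening: 0.273
```

arm_command(
  deltas=[
    {"dx": 0, "dy": 0.0003, "dz": 0, "wx": 0, "wy": 0, "wz": 0},
    {"dx": 0, "dy": 0.0005, "dz": 0, "wx": 0, "wy": 0, "wz": 0},
    {"dx": 0, "dy": 0.0005, "dz": 0, "wx": 0, "wy": 0, "wz": 0},
    {"dx": 0, "dy": 0.0005, "dz": 0, "wx": 0, "wy": 0, "wz": 0},
    {"dx": 0, "dy": 0.0005, "dz": 0, "wx": 0, "wy": 0, "wz": 0},
  ],
)

```text
clock: 28.0
tool_pos: [0.4871, 0.303, 0.1853]
eef_rot: [-0.5, 0.5, -0.5, 0.5]
contact_force: [-0.8, -0.4, 7.0]
opening: 0.273
```

Contact with the tray floor, as expected (z = 6 mm). Ease off and release.

arm_command(
  deltas=[
    {"dx": 0, "dy": -0.0005, "dz": 0, "wx": 0, "wy": 0, "wz": 0},
    {"dx": 0, "dy": -0.0005, "dz": 0, "wx": 0, "wy": 0, "wz": 0},
    {"dx": 0, "dy": -0.0005, "dz": 0, "wx": 0, "wy": 0, "wz": 0},
    {"dx": 0, "dy": -0.0005, "dz": 0, "wx": 0, "wy": 0, "wz": 0},
    {"dx": 0, "dy": -0.0005, "dz": 0, "wx": 0, "wy": 0, "wz": 0},
  ],
  claw=-0.25,
)

```text
clock: 28.5
tool_pos: [0.4871, 0.303, 0.1851]
eef_rot: [0.5, -0.5, 0.5, -0.5]
contact_force: [-0.3, -1.2, -0.1]
opening: 0.376
```

arm_command(
  deltas=[
    {"dx": 0, "dy": 0, "dz": 0, "wx": 0, "wy": 0, "wz": 0},
    {"dx": 0, "dy": 0, "dz": 0, "wx": 0, "wy": 0, "wz": 0},
    {"dx": 0, "dy": -0.01, "dz": 0, "wx": 0, "wy": 0, "wz": 0},
    {"dx": 0, "dy": -0.025, "dz": 0, "wx": 0, "wy": 0, "wz": 0},
    {"dx": 0, "dy": -0.045, "dz": 0, "wx": 0, "wy": 0, "wz": 0},
  ],
)

```text
clock: 29.0
tool_pos: [0.487, 0.3029, 0.2313]
eef_rot: [0.5, -0.5, 0.5, -0.5]
contact_force: [0.5, 0.5, -0.0]
opening: 0.375
```

arm_command(
  deltas=[
    {"dx": 0.03, "dy": -0.05, "dz": 0, "wx": 0, "wy": 0, "wz": 0},
    {"dx": 0.08, "dy": -0.1, "dz": 0, "wx": 0, "wy": 0, "wz": 0},
    {"dx": 0.12, "dy": -0.12, "dz": 0, "wx": 0, "wy": 0, "wz": 0},
    {"dx": 0.17, "dy": -0.12, "dz": 0, "wx": 0, "wy": 0, "wz": 0},
    {"dx": 0.22, "dy": -0.12, "dz": 0, "wx": 0, "wy": 0, "wz": 0},
  ],
)

```text
clock: 29.5
tool_pos: [0.4875, 0.1012, 0.3523]
eef_rot: [-0.499, 0.498, -0.501, 0.502]
contact_force: [1.6, -0.2, -1.2]
opening: 0.372
```

```bash
python3 plan.py .487 .302 .0383 0; python3 - <<'E'
from h import *
for n in C: cv2.imwrite(f'pics/{n}10.png',r.snapshot(n)[:,:,::-1])
crop('pics/side10.png',150,100,310,370,3,'pics/g10.png')
crop('pics/top10.png',110,100,360,220,3,'pics/t10.png')
E
```

```text
t 29.50 tcp [0.4875 0.1012 0.3523] F [ 1.6 -0.2 -1.2] open 0.372 jaw 0.1 down [ 0.005  0.001 -1.   ]
q [-0.09  0.62 -0.33  2.    0.35  0.57 -0.66]
d [-0.2007  0.1672 -0.0009] w [-0.0067  0.0026 -0.0012] dist 0.261
```

View pics/g10.png

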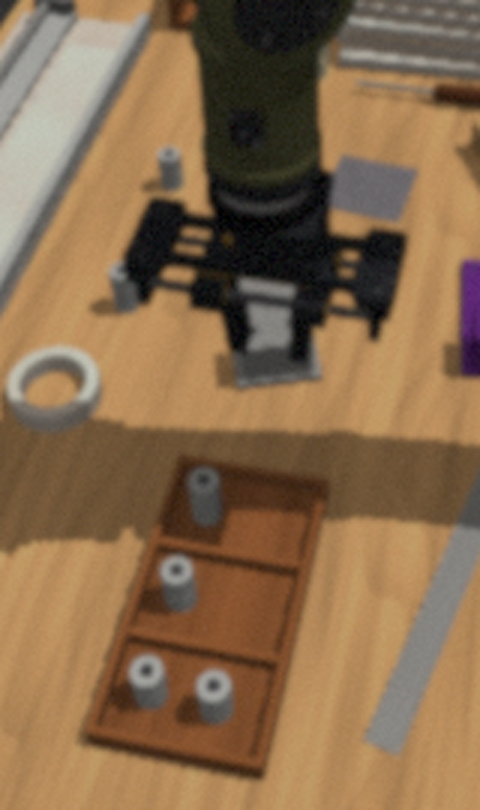

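View pics/t10.png

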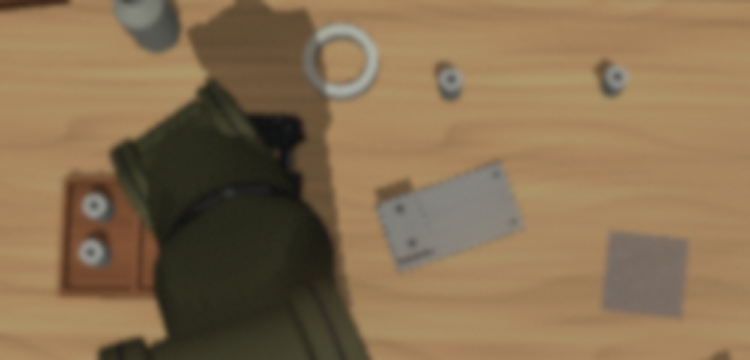

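arm_command(
  deltas=[
    {"dx": 0, "dy": 0, "dz": 0, "wx": 0, "wy": 0, "wz": 0},
    {"dx": 0, "dy": 0, "dz": 0, "wx": 0, "wy": 0, "wz": 0},
    {"dx": 0, "dy": 0, "dz": 0, "wx": 0, "wy": 0, "wz": 0},
    {"dx": 0, "dy": 0, "dz": 0, "wx": 0, "wy": 0, "wz": 0},
    {"dx": 0, "dy": 0, "dz": 0, "wx": 0, "wy": 0, "wz": 0},
  ],
)

```text
clock: 30.1
tool_pos: [0.4872, 0.1035, 0.3492]
eef_rot: [0.501, -0.499, 0.499, -0.501]
contact_force: [0.2, -0.3, -0.2]
opening: 0.376
```

```bash
python3 -c "
from plant import r
print(r.get_state()['contact_force'],r.finish_job())"
```

```text
the job is handed in; nothing more can be done
[ 0.18028444 -0.34823068 -0.24288863] None
```

The barrel from the felt is lower than the step, so I stood it in the left (short) compartment of the tray and handed the job in at about 30 s.

- **Feeling:** I stood the barrel on the gauge plate and let it go. With the fingers shut, I then touched the step's top at TCP z = 219.5 mm and the barrel's top at z = 214.5 mm. The barrel is therefore 5.0 mm lower, which makes it the 40 mm one. Both touches were light, at most about 11 N.
- **Placing:** The barrel met the tray floor at the expected height (about 6 mm), and I released it there.
- **Last checks:** The side picture shows it upright in the front half of the left compartment, next to the stock barrel. The other two loose barrels, the stock barrels, the tape roll and the gauge appear where they were. The gripper was clear of everything and the force reading was about zero. No check failed or disagreed.

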